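# Close the tube coupler of a pinboard stand

## Robot

A 6-joint arm with a two-finger parallel gripper is mounted at the origin on the work surface. World frame = base frame: x ahead of the robot, y to its left, z up, the work surface at z = 0. Lengths are in m, angles in degrees, forces in N, time in s.
With the tool pointing down it reaches from about 0.4 to 0.825 m from the base axis. Payload 7 kg.
Tool frame: the origin (TCP) lies midway between the tips of the shut fingers; the grasp point (between the pads) lies 19 mm behind it; x points along the fingers, z is the direction in which the jaws open and shut, and the axes are right-handed (so a half turn about x gives the same grasp; the last joint's range is limited). The gripper opens to 88 mm and grips with 3 to 60 N. Pads are 19 mm wide; open, the fingers measure 130 mm over their backs; the gripper's body (78 mm by 193 mm) begins 47 mm behind the grasp point.
Start: joints at [-51.79, 20.546, 0.682, 0, -70.136, -16.507], TCP at [0.25, -0.627, 0.227] pointing down, gripper open.
Joint ranges: [-176.03, 176.03], [-82.01, 121.73], [-58.28, 71.71], [-173.87, 95.51], [-174.79, -0.11], [-173.66, 173.66]. Speed limits (degrees/s): [136.94, 136.94, 172.46, 180, 180, 180].

## Interface

Orientations are given as [roll, pitch, yaw] about the fixed x, y, z axes, in that order (R = Rz(yaw) Ry(pitch) Rx(roll)).
In Python, from plant import get_state, capture, close_job gives the robot as it stands.
- The arm moves only by the tool play_rows, never from a script. Its argument "series" is one flat list of numbers, 4 for each row, row after row: the shift along the tool's x, y, z in m, then the turn about the tool's x in rad. In form: [tx, ty, tz, spin, tx, ty, tz, spin, ...]. A call has exactly 5 rows; each row shifts and turns the commanded pose from where the row before left it, along the tool's axes as they then stand; what a row does not reach is not made up. A row lasts 1/12 s, in which the tool goes at most 41.7 mm and 7.16 degrees, less where a joint would pass 70% of its speed; a pose out of reach is approached as far as the arm can. A call is refused whole if a number of a shift passes 0.0417 or a number of a turn 0.125, either way. A call with a gripper value outside its range is refused whole. "jaw" is the opening in per cent of the stroke, from 0 (shut) to 100 (fully open), set as the call begins (left out, the last holds). The fingers move at their own pace and stop on an object; "squeeze" is the grip in N (left out, the last holds). Time passes only in rows, so rows that do not move let the fingers close, or fill a call up. It gives the time, the measured TCP pose, the force and the opening at its end, in the units of the state.
- get_state(): the state, without advancing time (a new reading comes with each control period).
- capture(name): name is "scene" or "top" or "wrist"; returns a dict with "img" (480x640x3 uint8, blue, green, red), "K" (3x3 intrinsics, pixels), "world_from_camera" (4x4, takes a point from camera to world coordinates). Camera axes: x right, y down, z forward; pixel columns grow to the right and rows downward; lengths in m; the calibration is good to about 2 mm. A picture is of the moment at which its call begins. There is no depth.
- close_job(): hands the job in, once; it reports no verdict.
The state is a dict: "time_s": time; "joints": joint angles; "qd": joint speeds; "joint_torque": joint torques, N m; "tcp_pos": TCP position; "eef_rot": TCP orientation; "contact_force": force on the tool from outside, world axes, zero at the start; "moment": the same for the moment, N m; "gripper_width": finger opening in m.
Only numpy, scipy, OpenCV 4.12 (cv2) and the standard library are available. Lean on these libraries where they do the work, as an engineer would, in place of code of your own. Each camera call takes 0.05 s, during which the arm holds its last target.

## Task

The pinboard stand's crossbar lies in the open coupler of its foot. Swing the coupler's hinged half over the tube and bring it gently home, then draw the spring-loaded swing bolt out, swing it up into the slot over the raised lip and let its washer down gently onto its seat. Force nothing, keep the tube where it lies and leave the other things on the table alone.

Things in the scene. Friction and masses are not known exactly. Their poses are not given: they have to be found in the camera images.
- foot: Steel foot of a pinboard stand, fixed: dark plate 190 (x) by 300 (y) by 10 mm, a tube coupler in its middle, an open cradle near each end. Origin: underside of the plate, below the coupler; z up, y along the tube. The coupler's hinge is on its +x side (away from the robot), the swing bolt on its -x side. A 42 mm tube, 360 mm long, lies in them, axis 85 mm above the table.
- hinge (a point): Centre of the coupler's hinge pin, fixed to the foot, 32 mm on the +x side of the tube's axis and at its height (85 mm above the table). The pin runs along the foot's y.
- cap (a joint): The coupler's hinged upper half, rad: 0 is home on the tube; grows as it opens (starts at 1.7 to 2.1, upright or leaning away). A stiff hinge: it stays where it is left (about 2 N at the lug moves it). Home is felt as a hard stop; the tube gets about 2.4 times the load at the lug, so 8 to 15 N there is plenty and 30 N would dent the tube.
- lug (a point): Middle of the hinged half's slotted lug, a steel fork 36 mm wide (along the hinge pin) and 8 mm thick, easily pinched across its 36 mm. It lies 76 mm from the hinge pin and 5 mm above the coupler's split plane: at cap = a it is 76 cos a - 5 sin a to the -x side of the hinge and 76 sin a + 5 cos a above it (mm). Its slot opens at the free end, 10 mm farther out.
- pivot (a point): Centre of the pin on which the swing bolt turns, fixed to the foot, 40 mm on the -x side of the tube's axis and 69 mm above the table. The pin runs along the foot's y.
- swing (a joint): Angle of the swing bolt, rad: 0 is upright, in the slot; it grows as the bolt leans out to the -x side (starts near 0.8 to 1.25). Friction keeps it where it is left. The slot's end stops it just past 0.
- draw (a joint): How far the bolt is drawn out along its own axis, m: 0 relaxed, 0.013 its hard stop. A spring pulls it back with 4 N at 0 and 1 N more per mm (its weight adds up to 1 N). Relaxed, the underside of its washer (18 mm across) is 23.5 mm from the pivot, the closed seat 25 mm; to swing in over the lip the bolt must be drawn 8.5 to 12 mm (13 to 17 N). Seated behind the lip it reads about 0.001.
- knob (a point): Centre of the cylindrical hand knob at the bolt's end, steel, 22 mm across and 26 mm long along the bolt; 59.5 mm from the pivot when relaxed. It can be pinched from above along the pin's direction at any angle of the bolt.
- tube_mid (a point): Middle of the tube on its axis; the tube is loose in its cradles.
- spanner: Steel spanner, 160 mm, lying on the table; origin under its middle. Leave alone.
- tape: Roll of clear tape, 90 mm across, 24 mm high; origin under its centre. Leave alone.
- marker: White marker with a black cap, 135 mm long, 18 mm thick, lying; origin under it. Leave alone.
- end_plug: Black tube end plug, 42 mm across, 22 mm high; origin under its centre. Leave alone.
- stapler: Grey and black stapler, 140 mm long, 65 mm high; origin under its middle. Leave alone.
- bits_box: Open cardboard box, 160 by 120 by 60 mm, with a steel bracket in it; origin under its middle. Leave alone.
- seat (a point): Where the washer must sit: on the lug's flat upper face, in the middle of the slot's inner end, 72 mm from the hinge pin. The slot is 11 mm wide (the bolt's shank 8 mm); a lip 3 mm high stands on both tines at their free end, 10.5 to 14 mm outward of this point. Closed, the seat is 9 mm above the tube's axis, straight above the pivot.

How it is judged:
By the outcome, as a careful person would: the job done as asked, in the order asked, and still so for the second after the job is handed in, with the robot touching nothing.
It also fails if it takes over 67 s, if anything falls off the work surface, if the arm or the gripper's body presses on something with over 40 N, if the wrist force passes 120 N, or if a joint passes its speed limit or range.

## Working session

There is one attempt and no reset: what is moved stays moved. The work goes in short steps, Python scripts to look and compute and a tool call to move; the robot and the scene stay as the last step left them, time stands still between calls to the robot, and variables do not carry over. Pictures are saved under pics/ and viewed, and the job is handed in when it is done.

Besides the shell and the picture viewer there is one more tool, called after "Call:" as a command line: name --argument value ..., lists and objects as JSON in quotes. play_rows: Moves the arm, as the interface text tells. Its arguments: {"type":"object","properties":{"series":{"type":"array","items":{"type":"number"}},"jaw":{"type":"number"},"squeeze":{"type":"number"}},"required":["series"]}

```bash
ls; mkdir -p pics; python3 - <<'E'
from plant import get_state,capture
import cv2
s=get_state();print(s)
for n in("scene","top","wrist"):
    c=capture(n);cv2.imwrite(f"pics/{n}0.png",c["img"]);print(n,c["K"].tolist(),c["world_from_camera"].round(4).tolist())
E
```

```text
pics
{'time_s': 0.0, 'joints': array([-5.17883825e+01,  2.05906880e+01,  6.33693717e-01, -1.92704430e-02,
       -7.01361245e+01, -1.65065235e+01]), 'qd': array([ 0.01940571,  0.12307033,  0.0498474 , -0.0700686 , -0.1436443 ,
       -0.04443406]), 'joint_torque': array([ 1.22804955e-03, -5.82709301e+01,  2.93069923e+01,  6.99733436e+00,
        7.13152884e-03, -1.55264620e-04]), 'tcp_pos': array([ 0.24941866, -0.62670017,  0.22563319]), 'eef_rot': array([  5.49907136,  89.90513481, 117.19760283]), 'contact_force': array([-0.07573947,  0.4928281 ,  0.04574075]), 'moment': array([ 0.00177948, -0.00070491,  0.00141643]), 'gripper_width': 0.08762365900636462}
scene [[464.9923182076231, 0.0, 321.93215752228974], [0.0, 464.9923182076231, 234.5818232189524], [0.0, 0.0, 1.0]] [[-0.3324, 0.7673, -0.5484, 1.1936], [0.9431, 0.2743, -0.1879, 0.207], [0.0062, -0.5797, -0.8148, 1.0407], [0.0, 0.0, 0.0, 1.0]]
top [[474.7226626192609, 0.0, 319.5122504226383], [0.0, 474.7226626192609, 236.61793192008756], [0.0, 0.0, 1.0]] [[0.0289, -0.9904, 0.1349, 0.4083], [-0.9996, -0.0286, 0.0046, -0.007], [-0.0007, -0.135, -0.9908, 1.0611], [0.0, 0.0, 0.0, 1.0]]
wrist [[385.92098902245374, 0.0, 317.48154963777085], [0.0, 385.92098902245374, 244.0002370464747], [0.0, 0.0, 1.0]] [[-0.3695, 0.8873, 0.2758, 0.175], [0.9292, 0.3523, 0.1114, -0.656], [0.0017, 0.2975, -0.9547, 0.3828], [0.0, 0.0, 0.0, 1.0]]
```

View pics/scene0.png

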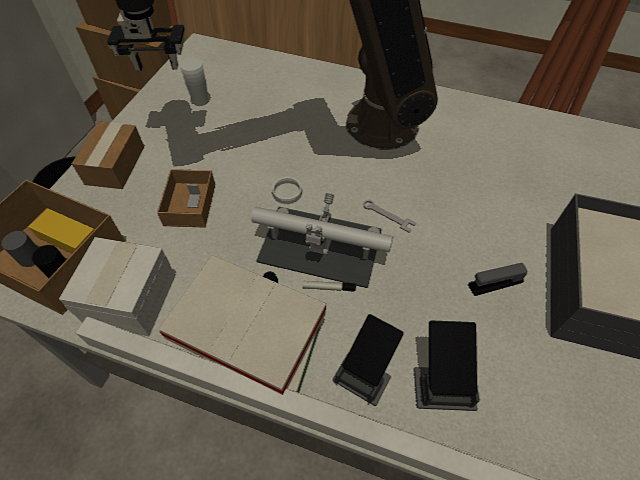

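View pics/top0.png

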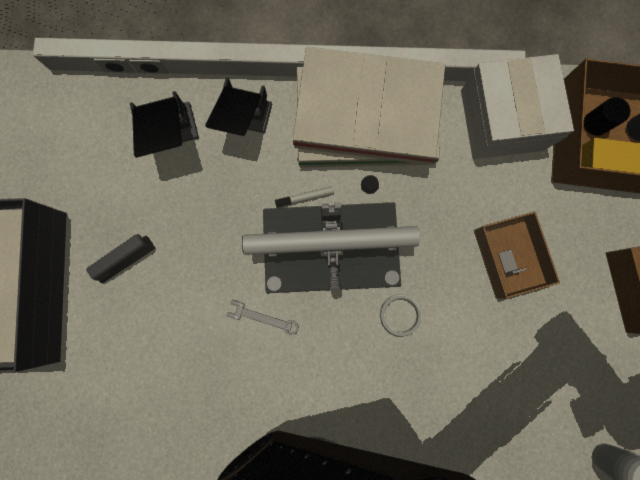

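View pics/wrist0.png

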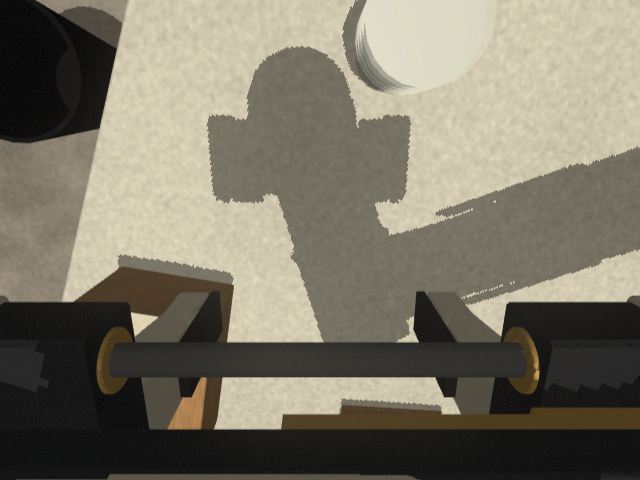

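```bash
python3 - <<'E'
import cv2
a=cv2.imread("pics/top0.png")[190:310,230:430];cv2.imwrite("pics/topc.png",cv2.resize(a,None,fx=4,fy=4,interpolation=cv2.INTER_CUBIC)[:600,:800])
a=cv2.imread("pics/scene0.png")[180:300,240:400];cv2.imwrite("pics/scenec.png",cv2.resize(a,None,fx=5,fy=5,interpolation=cv2.INTER_CUBIC))
E
```

```text
(no output)
```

View pics/topc.png

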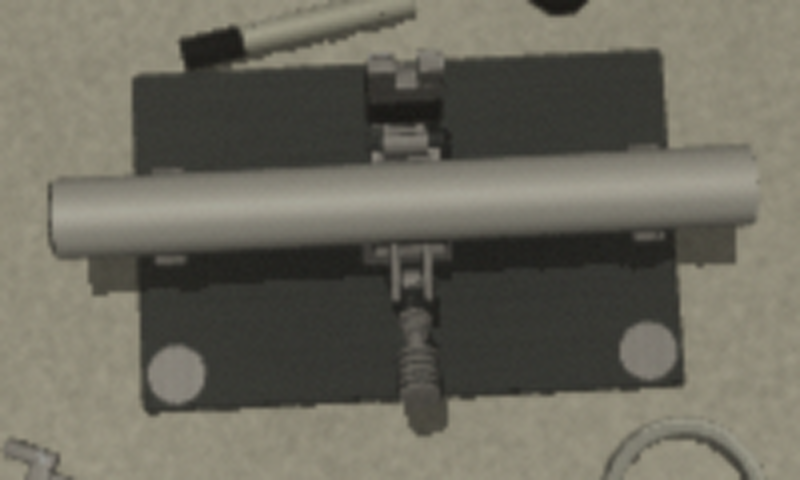

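View pics/scenec.png

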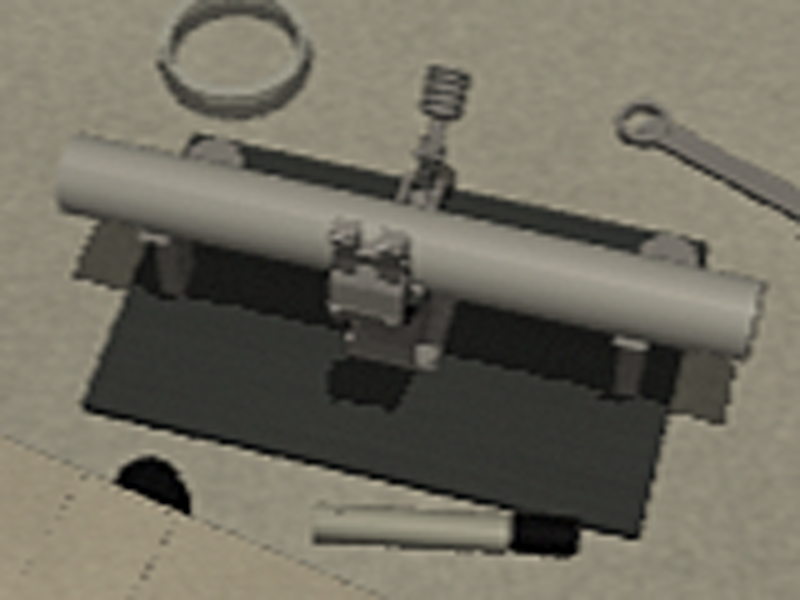

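```bash
cat > h.py <<'E'
import numpy as np
from plant import get_state,capture
def ray(c,u,v):
    K=c["K"];T=c["world_from_camera"]
    d=T[:3,:3]@np.linalg.solve(K,[u,v,1]);return T[:3,3],d
def atz(c,u,v,z):
    o,d=ray(c,u,v);return o+d*(z-o[2])/d[2]
def tri(obs):
    A=np.zeros((3,3));b=np.zeros(3);P=[]
    for c,u,v in obs:
        o,d=ray(c,u,v);d=d/np.linalg.norm(d);M=np.eye(3)-np.outer(d,d);A+=M;b+=M@o;P.append((o,d))
    x=np.linalg.solve(A,b);return x,[np.linalg.norm(np.cross(x-o,d)) for o,d in P]
def proj(c,p):
    T=np.linalg.inv(c["world_from_camera"]);q=c["K"]@(T[:3,:3]@np.asarray(p)+T[:3,3]);return q[:2]/q[2]
E
python3 - <<'E'
from h import *
import pickle
t=capture("top");s=capture("scene");pickle.dump((t,s),open("cams.pkl","wb"))
T=lambda u,v:(u/4+230-.4,v/4+190-.4)
S=lambda u,v:(u/5+240-.4,v/5+180-.4)
cs=[atz(t,*T(*p),.01) for p in((134,75),(662,50),(683,383),(146,410))]
for c in cs:print(c.round(4))
print("mean",np.mean(cs,0))
cs2=[atz(s,*S(*p),.01) for p in((84,406),(637,537),(706,245),(195,135))]
for c in cs2:print("s",c.round(4))
print("mean",np.mean(cs2,0))
# tube ends at axis z .085 (silhouette centre)
for p in((52,217),(757,185)):print("tube",atz(t,*T(*p),.085).round(4))
for p in((70,173),(755,318)):print("tube",atz(s,*S(*p),.085).round(4))
print("knob end",tri([(t,*T(427,408)),(s,*S(446,85))]))
print("tines",tri([(t,*T(430,57)),(s,*S(345,228))]),tri([(t,*T(381,63)),(s,*S(392,240))]))
E
```

```text
[0.6121 0.1268 0.01  ]
[ 0.635  -0.1704  0.01  ]
[ 0.4483 -0.1833  0.01  ]
[0.425  0.1117 0.01  ]
mean [ 0.53009154 -0.02879354  0.01      ]
s [ 0.6368 -0.164   0.01  ]
s [0.6146 0.1301 0.01  ]
s [0.4264 0.1149 0.01  ]
s [ 0.4493 -0.179   0.01  ]
mean [ 0.53177907 -0.02452519  0.01      ]
tube [0.5216 0.1563 0.085 ]
tube [ 0.5488 -0.2085  0.085 ]
tube [ 0.5488 -0.2024  0.085 ]
tube [0.5176 0.1565 0.085 ]
knob end (array([ 0.42851624, -0.03857978,  0.08714714]), [np.float64(0.0015396985648951007), np.float64(0.001539698564895197)])
tines (array([ 0.59338372, -0.0332789 ,  0.17053179]), [np.float64(0.0014186408879482777), np.float64(0.0014186408879482712)]) (array([ 0.59051539, -0.01048588,  0.16773412]), [np.float64(0.000884687984271096), np.float64(0.0008846879842711104)])
```

```bash
cat >> h.py <<'E'
from scipy.spatial.transform import Rotation as Ro
YAW=np.radians(4.4)
def R(s): return Ro.from_euler('xyz',s["eef_rot"],degrees=True).as_matrix()
def show(s=None):
    s=s or get_state()
    r=R(s);print("t",round(s["time_s"],2),"tcp",(s["tcp_pos"]*1000).round(1),"F",s["contact_force"].round(1),"w",round(s["gripper_width"]*1000,1))
    print("tool x",r[:,0].round(3),"y",r[:,1].round(3),"z",r[:,2].round(3),"jaw ang",np.degrees(np.arctan2(r[1,2],r[0,2])).round(2))
    return s
def rel(target,s=None):
    s=s or get_state(); return R(s).T@(np.asarray(target)-s["tcp_pos"])
E
python3 - <<'E'
from h import *
s=show()
print(rel([.48,-.031,.28],s)*1000)
r=R(s)@Ro.from_rotvec([.302,0,0]).as_matrix();print(r)
E
```

```text
t 0.25 tcp [ 249.5 -627.   226.1] F [0.2 1.  0.9] w 87.6
tool x [-0.     0.001 -1.   ] y [-0.929 -0.37   0.   ] z [-0.37   0.929  0.001] jaw ang 111.7
[ -53.5655257  -434.49357323  468.56017751]
[[-3.62080633e-04 -9.97058646e-01 -7.66415351e-02]
 [ 6.80894885e-04 -7.66417681e-02  9.97058462e-01]
 [-9.99999703e-01  3.08830729e-04  7.06642632e-04]]
```

Call:
play_rows --series '[-0.01,-0.015,0.02,0.06,-0.01,-0.02,0.03,0.06,-0.01,-0.02,0.03,0.06,-0.01,-0.02,0.03,0.06,-0.01,-0.02,0.03,0.062]' --jaw 100 --squeeze 12

```text
time_s: 0.67
tcp_pos: [0.3065, -0.4667, 0.2769]
eef_rot: [25.9, 90.0, 120.1]
contact_force: [1.0, 0.3, 1.0]
gripper_width: 0.0878
```

```bash
python3 - <<'E'
from h import *
s=show()
print(rel([.48,-.031,.28],s)*1000)
E
```

```text
t 0.67 tcp [ 306.5 -466.7  276.9] F [1.  0.3 1. ] w 87.8
tool x [-0.  0. -1.] y [-0.997 -0.073  0.   ] z [-0.073  0.997  0.   ] jaw ang 94.18
[  -3.02930461 -204.83156648  421.89413556]
```

Call:
play_rows --series '[0,-0.018,0.036,0,0,-0.018,0.036,0,0,-0.018,0.036,0,0,-0.018,0.036,0,0,-0.018,0.036,0]'

```text
time_s: 1.08
tcp_pos: [0.3828, -0.2801, 0.2768]
eef_rot: [-104.1, 90.0, -9.8]
contact_force: [0.6, 0.2, -0.4]
gripper_width: 0.0875
```

Call:
play_rows --series '[0,-0.018,0.036,0,0,-0.018,0.036,0,0,-0.018,0.036,0,0,-0.018,0.036,0,0,-0.018,0.036,0]'

```text
time_s: 1.5
tcp_pos: [0.4587, -0.0935, 0.277]
eef_rot: [-80.9, 89.9, 13.5]
contact_force: [0.3, -0.1, 0.9]
gripper_width: 0.0878
```

Call:
play_rows --series '[0,-0.012,0.03,0,0,-0.012,0.03,0,0,0,0,0,0,0,0,0,0,0,0,0]'

```text
time_s: 1.92
tcp_pos: [0.4777, -0.0338, 0.2765]
eef_rot: [105.4, 90.0, -160.2]
contact_force: [-0.6, 0.6, -0.2]
gripper_width: 0.0877
```

```bash
python3 - <<'E'
from h import *
import cv2,pickle
s=show()
c=capture("wrist");pickle.dump(c,open("w1.pkl","wb"));cv2.imwrite("pics/w1.png",c["img"])
E
```

```text
t 1.92 tcp [477.7 -33.8 276.5] F [-0.6  0.6 -0.2] w 87.7
tool x [-0. -0. -1.] y [-0.997 -0.078  0.   ] z [-0.078  0.997 -0.   ] jaw ang 94.45
```

View pics/w1.png

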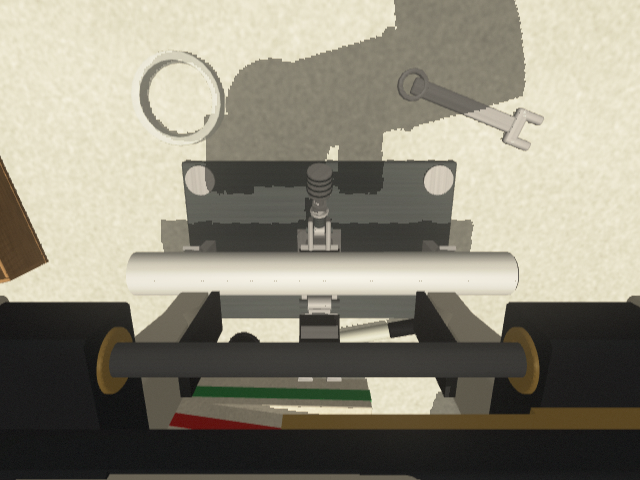

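```bash
python3 - <<'E'
import cv2
a=cv2.imread("pics/w1.png")[150:400,240:400];cv2.imwrite("pics/w1c.png",cv2.resize(a[:150],None,fx=4,fy=4,interpolation=cv2.INTER_CUBIC));
E
```

```text
(no output)
```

View pics/w1c.png

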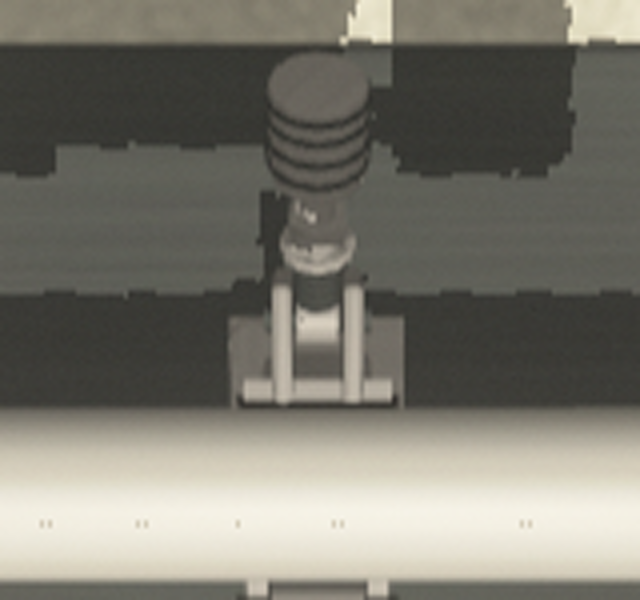

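```bash
python3 - <<'E'
from h import *
import pickle
c=pickle.load(open("w1.pkl","rb"))
print(c["world_from_camera"].round(4).tolist())
for p in((182,161),(456,161)):print("corner",atz(c,*p,.01).round(4))
for p in((184,318),):print("edge far",atz(c,*p,.01).round(4))
for p in((128,273),(518,273)):print("tube",atz(c,*p,.085).round(4))
for v in(252.5,295):
  print("tube edge",atz(c,320,v,.085).round(4))
# predicted points
for yx,yy in((.531,-.0267),):
  f=lambda x,y,z:np.array([yx+x*np.cos(YAW)-y*np.sin(YAW),yy+x*np.sin(YAW)+y*np.cos(YAW),z])
  for n,q in dict(pivot=(-.04,0,.069),axis=(0,0,.085),hinge=(.032,0,.085),c1=(-.095,.15,.01),c2=(-.095,-.15,.01)).items():print(n,f(*q).round(4),proj(c,f(*q)).round(1))
  for a in(.8,.9,1.,1.1,1.2,1.25):
    g=lambda r:proj(c,f(-.04-r*np.sin(a),0,.069+r*np.cos(a))).round(1)
    print(a,"knob",g(.0595),"end",g(.0725),"in",g(.0465),"washer",g(.0235))
E
```

```text
[[-0.0774, 0.952, 0.2963, 0.3977], [0.997, 0.0739, 0.0232, -0.0393], [0.0002, 0.2972, -0.9548, 0.4335], [0.0, 0.0, 0.0, 1.0]]
corner [ 0.447  -0.1818  0.01  ]
corner [0.4242 0.1125 0.01  ]
edge far [ 0.6361 -0.1844  0.01  ]
tube [ 0.5493 -0.2115  0.085 ]
tube [0.5201 0.1651 0.085 ]
tube edge [ 0.5141 -0.0278  0.085 ]
tube edge [ 0.5581 -0.0243  0.085 ]
pivot [ 0.4911 -0.0298  0.069 ] [319.7 224.9]
axis [ 0.531  -0.0267  0.085 ] [319.7 269.2]
hinge [ 0.5629 -0.0242  0.085 ] [319.7 299.4]
c1 [0.4248 0.1156 0.01  ] [458.7 161.8]
c2 [ 0.4478 -0.1835  0.01  ] [180.4 161.6]
0.8 knob [320.2 187.9] end [320.3 178.1] in [320.1 196.9] washer [319.9 211.5]
0.9 knob [320.1 182.4] end [320.2 171.4] in [320.  192.7] washer [319.9 209.5]
1.0 knob [320.1 177.5] end [320.2 165.4] in [320. 189.] washer [319.9 207.6]
1.1 knob [320.1 173.3] end [320.2 160.3] in [320.  185.6] washer [319.9 205.9]
1.2 knob [320.  169.8] end [320.1 156.1] in [320.  182.8] washer [319.9 204.4]
1.25 knob [320.  168.2] end [320.1 154.3] in [320.  181.6] washer [319.9 203.8]
```

```bash
python3 - <<'E'
from h import *
import pickle,cv2
t,s=pickle.load(open("cams.pkl","rb"))
fx,fy=.531,-.0267
f=lambda x,y,z:np.array([fx+x*np.cos(YAW)-y*np.sin(YAW),fy+x*np.sin(YAW)+y*np.cos(YAW),z])
cc=lambda c,p,o,k:((proj(c,p)-o+.4)*k).round(0)
for nm,c,o,k in(("top",t,(230,190),4),("scene",s,(240,180),5)):
  print(nm,"corners",[cc(c,f(x,y,.01),o,k) for x,y in((.095,.15),(.095,-.15),(-.095,-.15),(-.095,.15))])
  for a in(.8,.9,1.,1.1,1.2):
    print(a,"end",cc(c,f(-.04-.0725*np.sin(a),0,.069+.0725*np.cos(a)),o,k),"mid",cc(c,f(-.04-.0595*np.sin(a),0,.069+.0595*np.cos(a)),o,k))
  for a in(1.7,1.8,1.9,2,2.1):
    q=lambda r,h,y:cc(c,f(.032-(r*np.cos(a)-h*np.sin(a)),y,.085+r*np.sin(a)+h*np.cos(a)),o,k)
    print(a,"tips",q(.086,.009,.018),q(.086,.009,-.018), q(.086,.001,.018))
im=s["img"][180:260,290:370] 
cv2.imwrite("pics/s2.png",cv2.resize(s["img"][185:265,290:350],None,fx=8,fy=7,interpolation=cv2.INTER_CUBIC))
cv2.imwrite("pics/t2.png",cv2.resize(t["img"][195:305,300:370],None,fx=5,fy=5,interpolation=cv2.INTER_CUBIC))
E
```

```text
top corners [array([128.,  71.]), array([660.,  46.]), array([683., 384.]), array([139., 410.])]
0.8 end [417. 385.] mid [415. 367.]
0.9 end [417. 395.] mid [416. 375.]
1.0 end [417. 404.] mid [416. 383.]
1.1 end [417. 412.] mid [416. 389.]
1.2 end [417. 418.] mid [416. 394.]
1.7 tips [367.  81.] [442.  78.] [368.  97.]
1.8 tips [366.  65.] [441.  62.] [367.  80.]
1.9 tips [365.  50.] [440.  47.] [366.  64.]
2 tips [364.  36.] [438.  33.] [365.  50.]
2.1 tips [364.  24.] [437.  20.] [364.  36.]
scene corners [array([637., 536.]), array([ 75., 404.]), array([189., 131.]), array([708., 243.])]
0.8 end [446.  62.] mid [441.  86.]
0.9 end [448.  62.] mid [443.  86.]
1.0 end [450.  63.] mid [445.  87.]
1.1 end [452.  66.] mid [446.  90.]
1.2 end [453.  70.] mid [447.  93.]
1.7 tips [408. 227.] [334. 210.] [413. 212.]
1.8 tips [404. 244.] [329. 227.] [408. 228.]
1.9 tips [399. 261.] [325. 245.] [403. 245.]
2 tips [395. 279.] [320. 262.] [399. 263.]
2.1 tips [391. 297.] [316. 281.] [394. 280.]
```

View pics/s2.png

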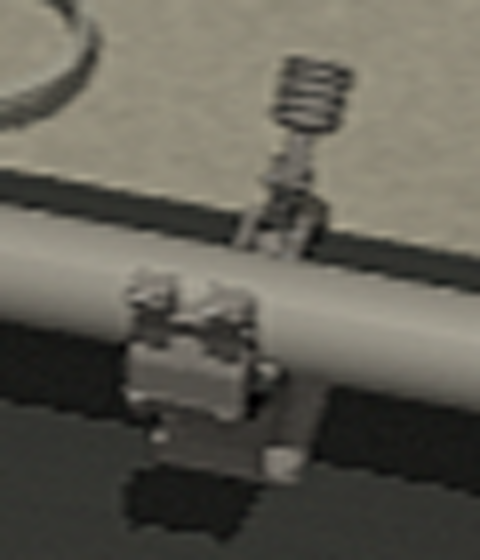

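View pics/t2.png

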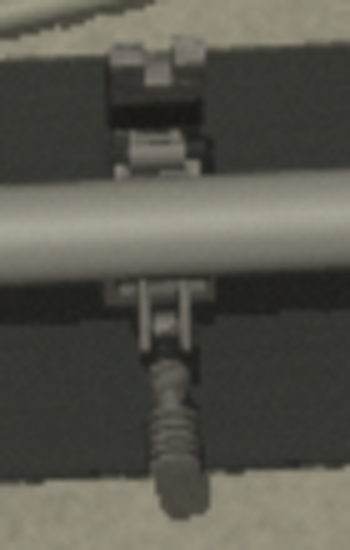

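```bash
python3 - <<'E'
import pickle,cv2,numpy as np
t,s=pickle.load(open("cams.pkl","rb"))
a=t["img"][255:305,310:360].astype(float)
a=np.clip((a/255)**.5*255*1.2,0,255).astype(np.uint8)
b=s["img"][190:235,300:350].astype(float)
b=np.clip((b/255)**.5*255*1.2,0,255).astype(np.uint8)
cv2.imwrite("pics/tb.png",np.hstack([cv2.resize(a,(400,500),interpolation=cv2.INTER_NEAREST) ,cv2.resize(b,(400,500),interpolation=cv2.INTER_NEAREST)]))
E
```

```text
(no output)
```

View pics/tb.png

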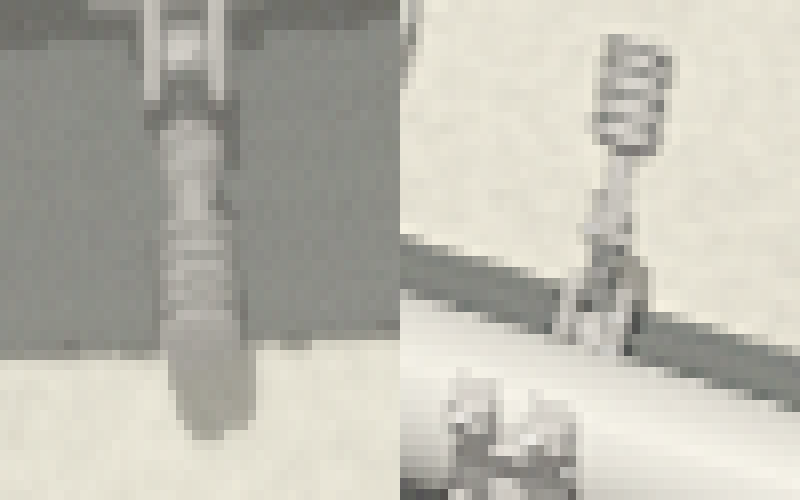

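```bash
python3 - <<'E'
from h import *
s=show()
print(rel([.59,-.0222,.144],s)*1000)
E
```

```text
t 1.97 tcp [477.6 -34.4 276.5] F [ 0.3 -0.8  0.7] w 87.5
tool x [-0. -0. -1.] y [-0.997 -0.077  0.   ] z [-0.077  0.997 -0.   ] jaw ang 94.39
[ 132.50646039 -113.07315644    3.51819657]
```

Call:
play_rows --series '[0,-0.03,0.0015,0,0,-0.03,0.001,0,0,-0.03,0.001,0,0,-0.023,0,0,0,0,0,0]'

```text
time_s: 2.38
tcp_pos: [0.5932, -0.0229, 0.2751]
eef_rot: [124.0, 89.9, -141.8]
contact_force: [0.9, -0.4, -0.8]
gripper_width: 0.0875
```

Call:
play_rows --series '[0.03,0,0,0,0.03,0,0,0,0.025,0,0,0,0,0,0,0,0,0,0,0]'

```text
time_s: 2.8
tcp_pos: [0.5894, -0.0231, 0.1912]
eef_rot: [109.8, 89.9, -155.9]
contact_force: [0.5, 0.1, 1.0]
gripper_width: 0.0878
```

```bash
python3 - <<'E'
from h import *
import cv2
s=show()
print(rel([.59,-.0222,.144],s)*1000)
for n in("wrist","scene"):
  c=capture(n);cv2.imwrite(f"pics/{n}2.png",c["img"])
cv2.imwrite("pics/scene2c.png",cv2.resize(c["img"][100:260,220:420],None,fx=4,fy=3.75,interpolation=cv2.INTER_CUBIC))
E
```

```text
t 2.8 tcp [589.4 -23.1 191.2] F [0.5 0.1 1. ] w 87.8
tool x [-0.002 -0.001 -1.   ] y [-0.997 -0.075  0.002] z [-0.075  0.997 -0.001] jaw ang 94.33
[47.17021134 -0.78350644  0.8863695 ]
```

View pics/wrist2.png

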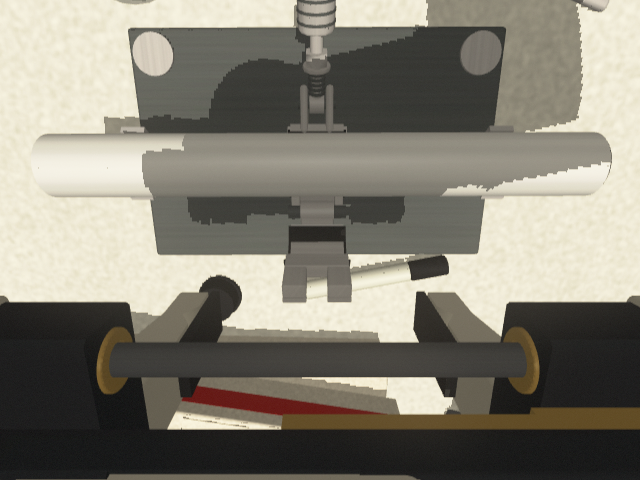

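View pics/scene2c.png

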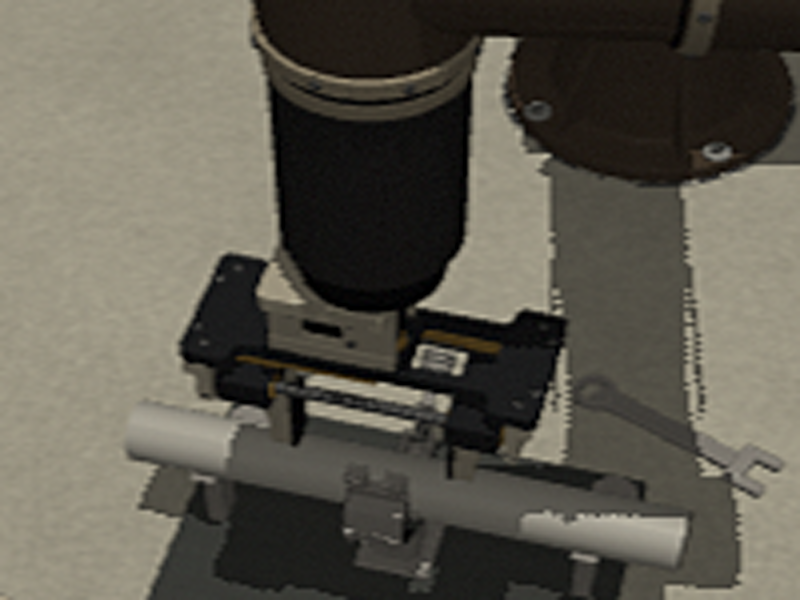

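```bash
cat >> h.py <<'E'
FX,FY=.531,-.0267
def f(x,y,z): return np.array([FX+x*np.cos(YAW)-y*np.sin(YAW),FY+x*np.sin(YAW)+y*np.cos(YAW),z])
def foot(p): 
    d=np.asarray(p)[:2]-[FX,FY];c,s=np.cos(YAW),np.sin(YAW);return np.array([c*d[0]+s*d[1],-s*d[0]+c*d[1],p[2]])
def cap(a,r,h,y=0): return f(.032-(r*np.cos(a)-h*np.sin(a)),y,.085+r*np.sin(a)+h*np.cos(a))
E
python3 - <<'E'
from h import *
c=capture("wrist")
for a in(1.75,1.8,1.85,1.9,1.95):
  print(a,"tip up",proj(c,cap(a,.086,.009,.018)).round(1),proj(c,cap(a,.086,.009,-.018)).round(1),"lip",proj(c,cap(a,.086,.012,0)).round(1),"low",proj(c,cap(a,.086,.001,.018)).round(1),"slot in",proj(c,cap(a,.072-.0055,.001,0)).round(1))
s=get_state();print(foot(s["tcp_pos"]))
E
python3 - <<'E'
import cv2
a=cv2.imread("pics/wrist2.png")[210:310,260:380];cv2.imwrite("pics/w2c.png",cv2.resize(a,None,fx=6,fy=6,interpolation=cv2.INTER_CUBIC))
E
```

```text
1.75 tip up [351.8 279.7] [281.3 279.7] lip [316.6 284.6] low [352.5 266.2] slot in [316.6 247.8]
1.8 tip up [351.4 286.1] [281.7 286.1] lip [316.6 290.8] low [352.1 273.4] slot in [316.6 253. ]
1.85 tip up [351. 292.] [282.2 292.1] lip [316.6 296.4] low [351.7 280.1] slot in [316.6 258. ]
1.9 tip up [350.5 297.5] [282.7 297.6] lip [316.6 301.6] low [351.3 286.4] slot in [316.6 262.7]
1.95 tip up [350.  302.6] [283.2 302.6] lip [316.6 306.3] low [350.8 292.2] slot in [316.6 267.1]
[ 6.05505740e-02 -6.43589223e-05  1.93887577e-01]
```

View pics/w2c.png

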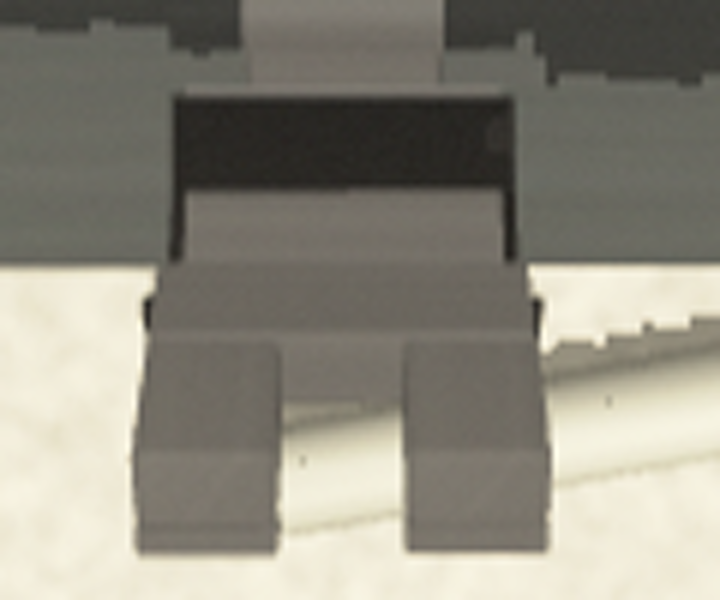

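Call:
play_rows --series '[0.02,-0.001,0,0,0.018,0,0,0,0.01,0,0,0,0,0,0,0,0,0,0,0]'

```text
time_s: 3.37
tcp_pos: [0.5917, -0.0217, 0.1445]
eef_rot: [-113.7, 90.0, -19.3]
contact_force: [1.1, -0.3, 0.2]
gripper_width: 0.0873
```

Call:
play_rows --series '[0,0,0,0,0,0,0,0,0,0,0,0,0,0,0,0,0,0,0,0]' --jaw 46 --squeeze 10

```text
time_s: 3.78
tcp_pos: [0.5915, -0.0216, 0.144]
eef_rot: [-80.0, 90.0, 14.4]
contact_force: [-0.3, -0.0, 0.4]
gripper_width: 0.0599
```

```bash
python3 - <<'E'
from h import *
import cv2
s=show();print(foot(s["tcp_pos"])*1000)
c=capture("wrist");cv2.imwrite("pics/w3.png",c["img"])
E
```

```text
t 3.78 tcp [591.5 -21.6 144. ] F [-0.3 -0.   0.4] w 59.9
tool x [ 0.001  0.    -1.   ] y [-0.997 -0.077 -0.001] z [-0.077  0.997  0.   ] jaw ang 94.4
[ 60.68991505   0.45446888 143.97580409]
```

View pics/w3.png

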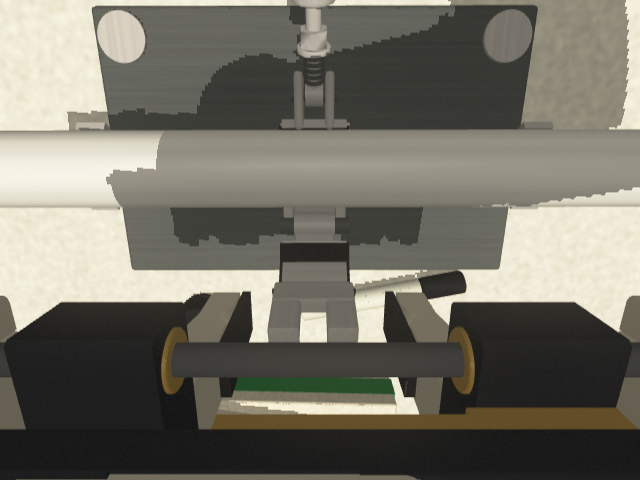

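Call:
play_rows --series '[0,0,-0.001,0,0,0,0,0,0,0,0,0,0,0,0,0,0,0,0,0]' --jaw 30 --squeeze 12

```text
time_s: 4.25
tcp_pos: [0.5913, -0.0234, 0.1436]
eef_rot: [162.2, 89.9, -103.4]
contact_force: [1.2, -6.2, -0.0]
gripper_width: 0.0357
```

Call:
play_rows --series '[0,0,0,0,0,0,0,0,0,0,0,0,0,0,0,0,0,0,0,0]'

```text
time_s: 4.67
tcp_pos: [0.5914, -0.0234, 0.1436]
eef_rot: [165.7, 89.9, -99.9]
contact_force: [1.3, -5.4, -0.9]
gripper_width: 0.0355
```

```bash
python3 - <<'E'
from h import *
s=show();print(foot(s["tcp_pos"])*1000)
E
```

```text
t 4.67 tcp [591.4 -23.4 143.6] F [ 1.3 -5.4 -0.9] w 35.5
tool x [-0.    -0.001 -1.   ] y [-0.997 -0.077  0.   ] z [-0.077  0.997 -0.001] jaw ang 94.39
[ 60.46328314  -1.31956638 143.58898616]
```

```bash
cat >> h.py <<'E'
def lug(a): return np.array([32-(76*np.cos(a)-5*np.sin(a)),85+76*np.sin(a)+5*np.cos(a)])
def caprows(al):
    P=[lug(a) for a in al]
    for i in range(len(P)-1):
        d=P[i+1]-P[i];print(round(al[i+1],3),"tx %.4f ty %.4f"%(-d[1]/1000,-d[0]/1000))
E
python3 -c "
from h import *
caprows(list(np.arange(1.9,0.69,-.06)))"
```

```text
1.84 tx -0.0016 ty 0.0043
1.78 tx -0.0014 ty 0.0044
1.72 tx -0.0011 ty 0.0044
1.66 tx -0.0008 ty 0.0045
1.6 tx -0.0006 ty 0.0045
1.54 tx -0.0003 ty 0.0046
1.48 tx -0.0000 ty 0.0046
1.42 tx 0.0003 ty 0.0046
1.36 tx 0.0005 ty 0.0045
1.3 tx 0.0008 ty 0.0045
1.24 tx 0.0011 ty 0.0044
1.18 tx 0.0013 ty 0.0044
1.12 tx 0.0016 ty 0.0043
1.06 tx 0.0018 ty 0.0042
1.0 tx 0.0021 ty 0.0041
0.94 tx 0.0023 ty 0.0039
0.88 tx 0.0026 ty 0.0038
0.82 tx 0.0028 ty 0.0036
0.76 tx 0.0030 ty 0.0034
0.7 tx 0.0032 ty 0.0033
```

Call:
play_rows --series '[-0.0016,0.0043,-0.0007,0,-0.0014,0.0044,0,0,-0.0011,0.0044,0,0,-0.0008,0.0045,0,0,-0.0006,0.0045,0,0]'

```text
time_s: 5.08
tcp_pos: [0.5684, -0.0252, 0.1484]
eef_rot: [95.1, 89.9, -170.5]
contact_force: [3.0, -3.9, -10.2]
gripper_width: 0.0358
```

```bash
python3 - <<'E'
from h import *
s=show();print(foot(s["tcp_pos"])*1000, lug(1.6)+[-.8,-11.7])
E
```

```text
t 5.08 tcp [568.4 -25.2 148.4] F [  3.   -3.9 -10.2] w 35.8
tool x [-0.001 -0.    -1.   ] y [-0.997 -0.076  0.001] z [-0.076  0.997 -0.   ] jaw ang 94.39
[ 37.41587682  -1.41923734 148.41701102] [ 38.41703171 149.12159622]
```

Call:
play_rows --series '[0.0006,0.0046,-0.0003,0,0.0003,0.0046,0,0,0.0003,0.0046,0,0,0.0005,0.0045,0,0,0.0008,0.0045,0,0]'

```text
time_s: 5.5
tcp_pos: [0.5469, -0.0269, 0.1468]
eef_rot: [-85.2, 89.9, 9.3]
contact_force: [5.7, -3.6, -6.1]
gripper_width: 0.0356
```

```bash
python3 - <<'E'
from h import *
s=show();print(foot(s["tcp_pos"])*1000, lug(1.3)+[-.8,-11.7])
E
```

```text
t 5.5 tcp [546.9 -26.9 146.8] F [ 5.7 -3.6 -6.1] w 35.6
tool x [ 0.002  0.    -1.   ] y [-0.997 -0.077 -0.002] z [-0.077  0.997  0.   ] jaw ang 94.41
[ 15.79964491  -1.46598361 146.80496481] [ 15.68787995 147.86791623]
```

Call:
play_rows --series '[0.0018,0.0043,-0.0003,0,0.0014,0.0044,0,0,0.0016,0.0043,0,0,0.0018,0.0042,0,0,0.0021,0.0041,0,0]'

```text
time_s: 5.92
tcp_pos: [0.5254, -0.0287, 0.1381]
eef_rot: [-72.5, 89.9, 21.9]
contact_force: [3.6, 0.5, -0.5]
gripper_width: 0.0361
```

```bash
python3 - <<'E'
from h import *
s=show();print(foot(s["tcp_pos"])*1000, lug(1.)+[-.8,-11.7])
F=s["contact_force"]
caprows(list(np.arange(1.0,0.29,-.06)))
E
```

```text
t 5.92 tcp [525.4 -28.7 138.1] F [ 3.6  0.5 -0.5] w 36.1
tool x [ 0.001  0.    -1.   ] y [-0.997 -0.077 -0.001] z [-0.077  0.997  0.   ] jaw ang 94.41
[ -5.69217329  -1.61491427 138.10923845] [ -5.65562032 139.95330637]
0.94 tx 0.0023 ty 0.0039
0.88 tx 0.0026 ty 0.0038
0.82 tx 0.0028 ty 0.0036
0.76 tx 0.0030 ty 0.0034
0.7 tx 0.0032 ty 0.0033
0.64 tx 0.0034 ty 0.0031
0.58 tx 0.0036 ty 0.0029
0.52 tx 0.0037 ty 0.0026
0.46 tx 0.0039 ty 0.0024
0.4 tx 0.0040 ty 0.0022
0.34 tx 0.0041 ty 0.0019
```

Call:
play_rows --series '[0.0023,0.0039,0,0,0.0026,0.0038,0,0,0.0028,0.0036,0,0,0.003,0.0034,0,0,0.0032,0.0033,0,0]'

```text
time_s: 6.33
tcp_pos: [0.5073, -0.0302, 0.1237]
eef_rot: [-45.1, 90.0, 49.3]
contact_force: [4.7, 1.6, -0.6]
gripper_width: 0.0358
```

```bash
python3 - <<'E'
from h import *
import cv2
s=show();print(foot(s["tcp_pos"])*1000, lug(.7)+[-.8,-13.5])
c=capture("wrist");cv2.imwrite("pics/w4.png",c["img"])
E
```

```text
t 6.33 tcp [507.3 -30.2 123.7] F [ 4.7  1.6 -0.6] w 35.8
tool x [ 0.  0. -1.] y [-0.997 -0.077 -0.   ] z [-0.077  0.997  0.   ] jaw ang 94.4
[-23.90395439  -1.66975799 123.68219364] [-23.7069178  124.28475517]
```

View pics/w4.png

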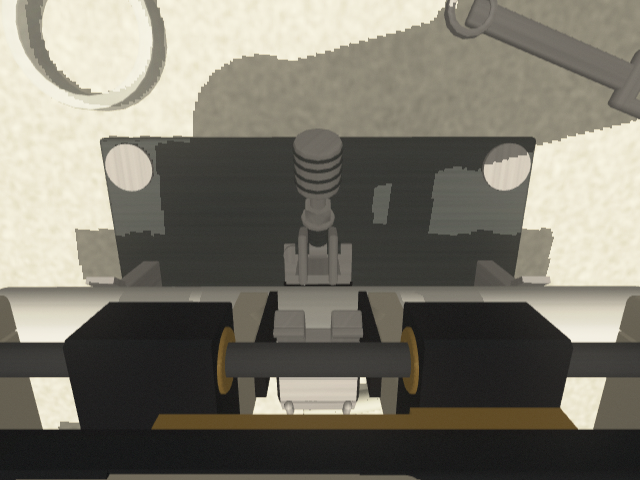

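Call:
play_rows --series '[0.0034,0.0031,0,0,0.0036,0.0029,0,0,0.0037,0.0026,0,0,0.0039,0.0024,0,0,0.004,0.0022,0,0]'

```text
time_s: 6.8
tcp_pos: [0.4942, -0.0313, 0.105]
eef_rot: [-60.4, 90.0, 34.0]
contact_force: [4.0, 4.0, 0.6]
gripper_width: 0.0356
```

```bash
python3 - <<'E'
from h import *
import cv2
s=show();print(foot(s["tcp_pos"])*1000, lug(.4)+[-.8,-13.5])
E
```

```text
t 6.8 tcp [494.2 -31.3 105. ] F [4.  4.  0.6] w 35.6
tool x [ 0.  0. -1.] y [-0.997 -0.077 -0.   ] z [-0.077  0.997  0.   ] jaw ang 94.4
[-37.02638911  -1.76275721 105.03431974] [-36.85354383 105.70109899]
```

Call:
play_rows --series '[0,0,0.0005,0,0,0,0,0,-0.003,0,0,0,-0.004,0,0,0,0,0,0,0]' --jaw 52

```text
time_s: 7.22
tcp_pos: [0.4945, -0.0311, 0.1132]
eef_rot: [-118.7, 90.0, -24.3]
contact_force: [0.5, -0.1, 0.4]
gripper_width: 0.0453
```

Call:
play_rows --series '[0,0,0,0,0,0,0,0,0,0,0,0,0,0,0,0,0,0,0,0]' --jaw 30 --squeeze 15

```text
time_s: 7.63
tcp_pos: [0.4942, -0.0311, 0.1124]
eef_rot: [136.7, 90.0, -128.9]
contact_force: [0.2, -2.8, 1.0]
gripper_width: 0.0355
```

```bash
python3 - <<'E'
from h import *
import cv2
s=show();print(foot(s["tcp_pos"])*1000)
c=capture("wrist");cv2.imwrite("pics/w5.png",c["img"])
caprows([.4,.35,.3,.25,.2,.15,.12,.1,.08,.06,.05])
E
```

```text
t 7.63 tcp [494.2 -31.1 112.4] F [ 0.2 -2.8  1. ] w 35.5
tool x [-0. -0. -1.] y [-0.997 -0.077  0.   ] z [-0.077  0.997 -0.   ] jaw ang 94.41
[-37.01404847  -1.57998683 112.36108859]
0.35 tx 0.0034 ty 0.0016
0.3 tx 0.0035 ty 0.0015
0.25 tx 0.0036 ty 0.0013
0.2 tx 0.0036 ty 0.0011
0.15 tx 0.0037 ty 0.0009
0.12 tx 0.0022 ty 0.0005
0.1 tx 0.0015 ty 0.0003
0.08 tx 0.0015 ty 0.0002
0.06 tx 0.0015 ty 0.0002
0.05 tx 0.0008 ty 0.0001
```

View pics/w5.png

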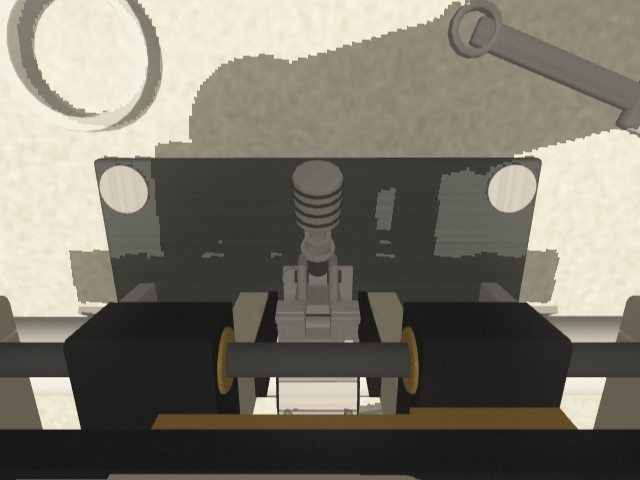

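Call:
play_rows --series '[0.0034,0.0016,0,0,0.0035,0.0015,0,0,0.0036,0.0013,0,0,0.0036,0.0011,0,0,0.0037,0.0009,0,0]'

```text
time_s: 8.1
tcp_pos: [0.4883, -0.0315, 0.0943]
eef_rot: [-103.1, 90.0, -8.7]
contact_force: [3.4, -5.4, 1.2]
gripper_width: 0.0354
```

```bash
python3 - <<'E'
from h import *
import cv2
s=show();print(foot(s["tcp_pos"])*1000)
c=capture("wrist");cv2.imwrite("pics/w6.png",c["img"][140:420])
E
```

```text
t 8.1 tcp [488.3 -31.5  94.3] F [ 3.4 -5.4  1.2] w 35.4
tool x [ 0.001 -0.    -1.   ] y [-0.997 -0.077 -0.001] z [-0.077  0.997 -0.   ] jaw ang 94.41
[-42.98729408  -1.51710608  94.34052948]
```

View pics/w6.png

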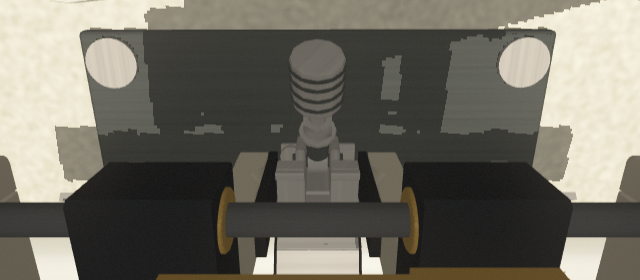

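Call:
play_rows --series '[0.0015,0.0003,-0.0004,0,0.0015,0.0003,0,0,0.0015,0.0002,0,0,0.001,0.0002,0,0,0.001,0.0001,0,0]'

```text
time_s: 8.57
tcp_pos: [0.4872, -0.0317, 0.088]
eef_rot: [-74.7, 90.0, 19.7]
contact_force: [2.2, -2.3, 3.1]
gripper_width: 0.0361
```

```bash
python3 - <<'E'
from h import *
s=show();print(foot(s["tcp_pos"])*1000)
E
```

```text
t 8.57 tcp [487.2 -31.7  88. ] F [ 2.2 -2.3  3.1] w 36.1
tool x [ 0.001  0.    -1.   ] y [-0.997 -0.077 -0.001] z [-0.077  0.997  0.   ] jaw ang 94.41
[-44.06736496  -1.61103969  88.03810322]
```

Call:
play_rows --series '[0.0006,0,0,0,0.0006,0,0,0,0.0006,0,0,0,0.0006,0,0,0,0,0,0,0]'

```text
time_s: 8.98
tcp_pos: [0.4869, -0.0318, 0.0856]
eef_rot: [-15.8, 90.0, 78.6]
contact_force: [2.8, 0.3, 0.1]
gripper_width: 0.0355
```

Call:
play_rows --series '[0.0004,0,0,0,0.0004,0,0,0,0,0,0,0,0,0,0,0,0,0,0,0]'

```text
time_s: 9.4
tcp_pos: [0.4868, -0.0318, 0.0848]
eef_rot: [21.8, 90.0, 116.2]
contact_force: [1.3, 1.2, 3.1]
gripper_width: 0.0361
```

Call:
play_rows --series '[0.0004,0,0,0,0.0004,0,0,0,0,0,0,0,0,0,0,0,0,0,0,0]'

```text
time_s: 9.82
tcp_pos: [0.4869, -0.0318, 0.0846]
eef_rot: [-76.5, 90.0, 17.9]
contact_force: [-1.9, 0.9, 8.5]
gripper_width: 0.0357
```

Call:
play_rows --series '[0.0003,0,0,0,0.0003,0,0,0,0,0,0,0,0,0,0,0,0,0,0,0]'

```text
time_s: 10.23
tcp_pos: [0.4869, -0.0318, 0.0844]
eef_rot: [-90.8, 90.0, 3.6]
contact_force: [-3.1, 1.3, 13.2]
gripper_width: 0.0353
```

Call:
play_rows --series '[-0.0003,0,0,0,0,0,0,0,0,0,0,0,0,0,0,0,0,0,0,0]' --jaw 75

```text
time_s: 10.65
tcp_pos: [0.4864, -0.032, 0.0834]
eef_rot: [98.5, 89.9, -167.1]
contact_force: [0.3, 0.4, -0.7]
gripper_width: 0.0624
```

Call:
play_rows --series '[-0.02,0,0,0,-0.025,0,0,0,-0.03,0.005,0,0,-0.03,0.015,0,0,-0.005,0.015,0,0]'

```text
time_s: 11.07
tcp_pos: [0.4541, -0.0344, 0.1981]
eef_rot: [-89.3, 89.7, 5.2]
contact_force: [1.4, 0.9, 1.1]
gripper_width: 0.0661
```

Call:
play_rows --series '[0,0,0,0,0,0,0,0,0,0,0,0,0,0,0,0,0,0,0,0]'

```text
time_s: 11.48
tcp_pos: [0.452, -0.0346, 0.1929]
eef_rot: [106.1, 89.9, -159.5]
contact_force: [-0.3, -0.4, -1.3]
gripper_width: 0.0662
```

```bash
python3 - <<'E'
from h import *
import cv2,pickle
s=show();print(foot(s["tcp_pos"])*1000)
c=capture("wrist");cv2.imwrite("pics/w7.png",cv2.resize(c["img"][100:340,220:420],None,fx=3,fy=2.5,interpolation=cv2.INTER_CUBIC));pickle.dump(c,open("w7.pkl","wb"))
E
```

```text
t 11.48 tcp [452.  -34.6 192.9] F [-0.3 -0.4 -1.3] w 66.2
tool x [-0.002 -0.001 -1.   ] y [-0.997 -0.077  0.002] z [-0.077  0.997 -0.001] jaw ang 94.4
[-79.40557666  -1.85072823 192.88698111]
```

View pics/w7.png

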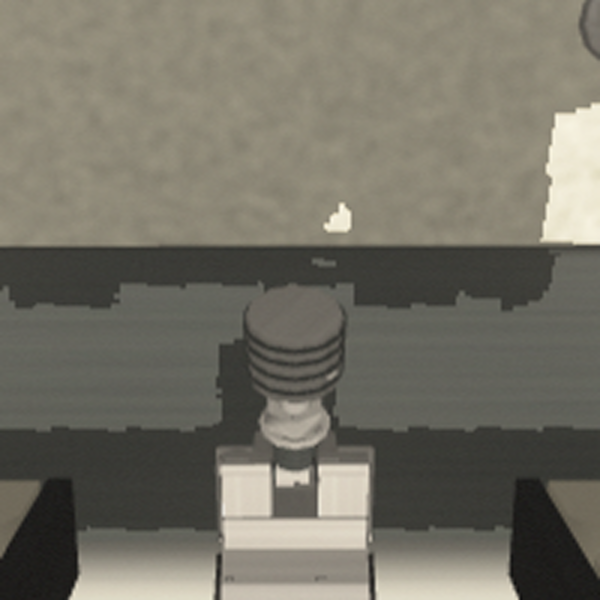

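```bash
sed -i 's/^FX,FY=.*/FX,FY=.531,-.0280/' h.py; python3 - <<'E'
from h import *
import pickle
c=pickle.load(open("w7.pkl","rb"))
Z=lambda p:((proj(c,p)-[220,100])*[3,2.5]).round(1)
print("edge",Z(f(-.095,0,.01)),"lug tip top",Z(cap(0,.086,.012,.018)),Z(cap(0,.086,.012,-.018)),"lip in",Z(cap(0,.0825,.009,0)))
for a in(.7,.75,.8,.85,.9,.95,1.):
  b=lambda r,h=0,y=0:Z(f(-.04-r*np.sin(a)+h*np.cos(a),y,.069+r*np.cos(a)+h*np.sin(a)))
  print(a,"end",b(.0725),"rim top/bot",b(.0725,-.011)[1],b(.0725,.011)[1],"L",b(.0725,0,-.011)[0],b(.0725,0,.011)[0],"inner bot",b(.0465,.011)[1],"washer under bot",b(.0235,.009)[1])
E
```

```text
edge [291.8 250. ] lug tip top [368.  450.8] [215.2 450.9] lip in [291.6 458.1]
0.7 end [291.4 370.5] rim top/bot 329.8 412.7 L 237.7 345.1 inner bot 445.8 washer under bot 463.7
0.75 end [291.4 357.1] rim top/bot 317.8 397.9 L 238.0 344.8 inner bot 436.9 washer under bot 459.3
0.8 end [291.4 344.1] rim top/bot 306.5 383.4 L 238.4 344.4 inner bot 428.0 washer under bot 454.9
0.85 end [291.4 331.7] rim top/bot 295.9 369.4 L 238.8 344.1 inner bot 419.3 washer under bot 450.5
0.9 end [291.4 319.9] rim top/bot 285.9 355.7 L 239.2 343.6 inner bot 410.7 washer under bot 446.2
0.95 end [291.4 308.7] rim top/bot 276.7 342.6 L 239.7 343.2 inner bot 402.4 washer under bot 441.9
1.0 end [291.4 298.2] rim top/bot 268.1 330.1 L 240.2 342.7 inner bot 394.2 washer under bot 437.7
```

```bash
python3 - <<'E'
from h import *
s=show();print(foot(s["tcp_pos"])*1000,rel(f(-.0866,-.0002,.087))*1000)
E
```

```text
t 11.53 tcp [452.  -34.6 192.9] F [-0.4  0.1  0.5] w 65.7
tool x [-0.002 -0.001 -1.   ] y [-0.997 -0.077  0.002] z [-0.077  0.997 -0.   ] jaw ang 94.4
[-79.27148845  -0.53730111 192.93596351] [105.94793168   7.15089608   0.38687941]
```

Call:
play_rows --series '[0.015,0.004,0.0003,0,0.025,0.003,0,0,0.025,0,0,0,0.015,0,0,0,0,0,0,0]'

```text
time_s: 11.95
tcp_pos: [0.4427, -0.0354, 0.1104]
eef_rot: [100.4, 89.6, -165.2]
contact_force: [-1.4, -0.3, -0.0]
gripper_width: 0.0657
```

```bash
python3 - <<'E'
from h import *
import cv2,pickle
s=show();print(foot(s["tcp_pos"])*1000,rel(f(-.0866,-.0002,.087))*1000)
c=capture("wrist");cv2.imwrite("pics/w8.png",c["img"])
E
```

```text
t 11.95 tcp [442.7 -35.4 110.4] F [-1.4 -0.3 -0. ] w 65.7
tool x [-0.006 -0.002 -1.   ] y [-0.997 -0.076  0.006] z [-0.076  0.997 -0.001] jaw ang 94.36
[-88.58673804  -0.63342302 110.42941063] [23.41554568 -2.13785427  0.46267242]
```

View pics/w8.png

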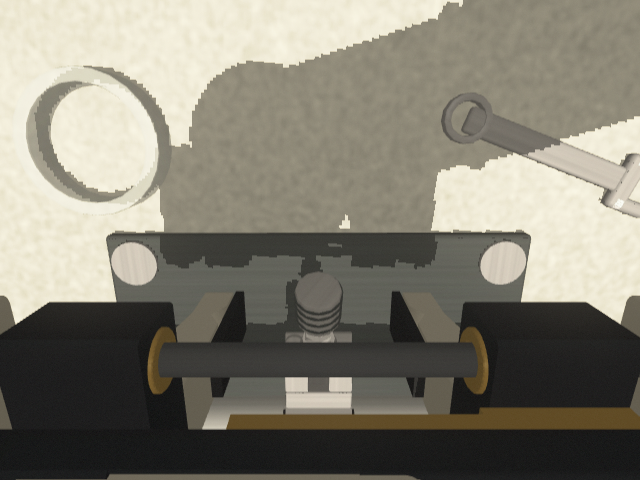

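Call:
play_rows --series '[0.012,0,0.0004,0,0.01,0,0,0,0,0,0,0,0,0,0,0,0,0,0,0]' --jaw 45

```text
time_s: 12.42
tcp_pos: [0.4458, -0.0342, 0.0928]
eef_rot: [-87.4, 89.9, 7.0]
contact_force: [0.6, -0.3, 0.5]
gripper_width: 0.041
```

```bash
python3 - <<'E'
from h import *
import cv2,pickle
s=show();print(foot(s["tcp_pos"])*1000,rel(f(-.0866,-.0000,.087))*1000)
c=capture("wrist");cv2.imwrite("pics/w9.png",c["img"][200:400,200:440])
E
```

```text
t 12.42 tcp [445.8 -34.2  92.8] F [ 0.6 -0.3  0.5] w 41.0
tool x [ 0.001  0.    -1.   ] y [-0.997 -0.077 -0.001] z [-0.077  0.997  0.   ] jaw ang 94.42
[-85.46547542   0.31204659  92.8313788 ] [ 5.8298779   1.14220479 -0.31207318]
```

View pics/w9.png

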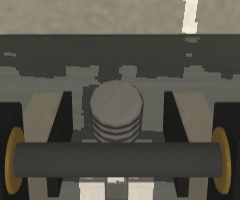

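Call:
play_rows --series '[0.005,0.0011,0,0,0.001,0,0,0,0,0,0,0,0,0,0,0,0,0,0,0]'

```text
time_s: 12.88
tcp_pos: [0.4439, -0.0345, 0.0859]
eef_rot: [-102.9, 90.0, -8.5]
contact_force: [0.3, 0.5, 0.1]
gripper_width: 0.0395
```

Call:
play_rows --series '[0,0,0,0,0,0,0,0,0,0,0,0,0,0,0,0,0,0,0,0]' --jaw 15 --squeeze 15

```text
time_s: 13.3
tcp_pos: [0.4438, -0.0348, 0.0858]
eef_rot: [157.6, 90.0, -108.0]
contact_force: [0.9, -2.7, -0.2]
gripper_width: 0.0214
```

```bash
python3 - <<'E'
from h import *
s=show();print(foot(s["tcp_pos"])*1000,rel(f(-.0866,-.0000,.087))*1000)
E
```

```text
t 13.3 tcp [443.8 -34.8  85.8] F [ 0.9 -2.7 -0.2] w 21.4
tool x [-0. -0. -1.] y [-0.997 -0.077  0.   ] z [-0.077  0.997 -0.   ] jaw ang 94.4
[-8.74654276e+01 -6.98624262e-02  8.58083104e+01] [-1.19187189 -0.86522003  0.06932145]
```

Call:
play_rows --series '[0,0,-0.0003,0,0,0,0,0,0,0,0,0,-0.0012,0.0016,0,0,-0.0013,0.0016,0,0]' --jaw 10 --squeeze 55

```text
time_s: 13.72
tcp_pos: [0.4411, -0.035, 0.0881]
eef_rot: [-85.0, 90.0, 9.4]
contact_force: [4.7, -2.7, -8.0]
gripper_width: 0.0207
```

Call:
play_rows --series '[-0.0006,0.0008,0,0,-0.0006,0.0008,0,0,0,0,0,0,0,0,0,0,0,0,0,0]'

```text
time_s: 14.13
tcp_pos: [0.4397, -0.035, 0.0893]
eef_rot: [-82.7, 89.9, 11.7]
contact_force: [5.5, -2.8, -7.9]
gripper_width: 0.0208
```

```bash
cat >> h.py <<'E'
def bolt(a=.9):
    s=show();p=foot(s["tcp_pos"])*1000;F=s["contact_force"];fx=F[0]*np.cos(YAW)+F[1]*np.sin(YAW)
    v=p[[0,2]]+[0,19]-[-40,69]
    print("foot",p.round(2),"grasp ang",np.arctan2(-v[0],v[1]).round(4),"rad",np.hypot(*v).round(2),"F radial out",(-fx*np.sin(a)+F[2]*np.cos(a)).round(2),"F tang(up/in)",(fx*np.cos(a)+F[2]*np.sin(a)).round(2))
E
python3 -c "
from h import *
bolt()"
```

```text
t 14.13 tcp [439.7 -35.   89.3] F [ 5.5 -2.8 -7.9] w 20.8
tool x [ 0.001  0.    -1.   ] y [-0.997 -0.077 -0.001] z [-0.077  0.997  0.   ] jaw ang 94.4
foot [-91.59  -0.    89.34] grasp ang 0.9193 rad 64.88 F radial out -9.05 F tang(up/in) -2.87
```

Call:
play_rows --series '[-0.0009,0.0011,0,0,-0.0009,0.0011,0,0,-0.0008,0.0011,0,0,-0.0008,0.0011,0,0,0,0,0,0]'

```text
time_s: 14.55
tcp_pos: [0.4357, -0.0352, 0.0927]
eef_rot: [-80.9, 89.9, 13.5]
contact_force: [9.5, -3.9, -11.9]
gripper_width: 0.0208
```

```bash
python3 -c "
from h import *
bolt(.92)"
```

```text
t 14.55 tcp [435.7 -35.2  92.7] F [  9.5  -3.9 -11.9] w 20.8
tool x [ 0.002  0.001 -1.   ] y [-0.997 -0.077 -0.002] z [-0.077  0.997  0.   ] jaw ang 94.4
foot [-9.559e+01  9.000e-02  9.273e+01] grasp ang 0.9155 rad 70.11 F radial out -14.49 F tang(up/in) -3.92
```

```bash
cat >> h.py <<'E'
def brows(al,r=70.1):
    for a,b in zip(al,al[1:]):
        print(round(b,3),"tx %.4f ty %.4f"%(-r*(np.cos(b)-np.cos(a))/1000, -r*(np.sin(a)-np.sin(b))/1000))
E
python3 -c "
from h import *
brows(list(np.arange(.915,-.03,-.045)))"
```

```text
0.87 tx -0.0025 ty -0.0020
0.825 tx -0.0024 ty -0.0021
0.78 tx -0.0023 ty -0.0022
0.735 tx -0.0022 ty -0.0023
0.69 tx -0.0021 ty -0.0024
0.645 tx -0.0020 ty -0.0025
0.6 tx -0.0018 ty -0.0026
0.555 tx -0.0017 ty -0.0026
0.51 tx -0.0016 ty -0.0027
0.465 tx -0.0015 ty -0.0028
0.42 tx -0.0014 ty -0.0029
0.375 tx -0.0012 ty -0.0029
0.33 tx -0.0011 ty -0.0030
0.285 tx -0.0010 ty -0.0030
0.24 tx -0.0008 ty -0.0030
0.195 tx -0.0007 ty -0.0031
0.15 tx -0.0005 ty -0.0031
0.105 tx -0.0004 ty -0.0031
0.06 tx -0.0003 ty -0.0031
0.015 tx -0.0001 ty -0.0032
-0.03 tx 0.0000 ty -0.0032
```

Call:
play_rows --series '[-0.0025,-0.002,-0.0003,0,-0.0024,-0.0021,0,0,-0.0023,-0.0022,0,0,-0.0022,-0.0023,0,0,-0.0021,-0.0024,0,0]'

```text
time_s: 14.97
tcp_pos: [0.444, -0.035, 0.1029]
eef_rot: [84.9, 89.8, 179.2]
contact_force: [4.3, -0.2, -17.8]
gripper_width: 0.0206
```

```bash
python3 -c "
from h import *
bolt(.69)"
```

```text
t 14.97 tcp [444.  -35.  102.9] F [  4.3  -0.2 -17.8] w 20.6
tool x [-0.004  0.    -1.   ] y [-0.997 -0.076  0.004] z [-0.076  0.997  0.   ] jaw ang 94.35
foot [-87.3   -0.3  102.88] grasp ang 0.7298 rad 70.95 F radial out -16.44 F tang(up/in) -8.01
```

Call:
play_rows --series '[-0.0017,-0.0027,0,0,-0.0015,-0.0028,0,0,-0.0017,-0.0026,0,0,-0.0016,-0.0027,0,0,-0.0015,-0.0028,0,0]'

```text
time_s: 15.38
tcp_pos: [0.458, -0.0341, 0.1118]
eef_rot: [91.3, 89.8, -174.4]
contact_force: [-2.7, 0.8, -15.7]
gripper_width: 0.0207
```

```bash
python3 -c "
from h import *
bolt(.5)"
```

```text
t 15.38 tcp [458.  -34.1 111.8] F [ -2.7   0.8 -15.7] w 20.7
tool x [-0.003 -0.    -1.   ] y [-0.997 -0.076  0.003] z [-0.076  0.997 -0.   ] jaw ang 94.37
foot [-73.26  -0.48 111.83] grasp ang 0.4935 rad 70.21 F radial out -12.49 F tang(up/in) -9.81
```

Call:
play_rows --series '[-0.0018,-0.0027,0.0002,0,-0.0016,-0.0028,0,0,-0.0013,-0.0029,0,0,-0.001,-0.003,0,0,0,0,0,0]'

```text
time_s: 15.8
tcp_pos: [0.4694, -0.0333, 0.118]
eef_rot: [98.6, 89.8, -167.0]
contact_force: [-7.1, 0.7, -9.8]
gripper_width: 0.0206
```

```bash
python3 -c "
from h import *
import cv2
bolt(.3)
c=capture('scene');cv2.imwrite('pics/s10.png',cv2.resize(c['img'][130:250,250:390],None,fx=5,fy=5,interpolation=cv2.INTER_CUBIC))
c=capture('wrist');cv2.imwrite('pics/w10.png',c['img'])"
```

```text
t 15.8 tcp [469.4 -33.3 118. ] F [-7.1  0.7 -9.8] w 20.6
tool x [-0.003 -0.001 -1.   ] y [-0.997 -0.076  0.003] z [-0.076  0.997 -0.   ] jaw ang 94.38
foot [-61.8   -0.51 118.01] grasp ang 0.3102 rad 71.42 F radial out -7.3 F tang(up/in) -9.65
```

View pics/w10.png

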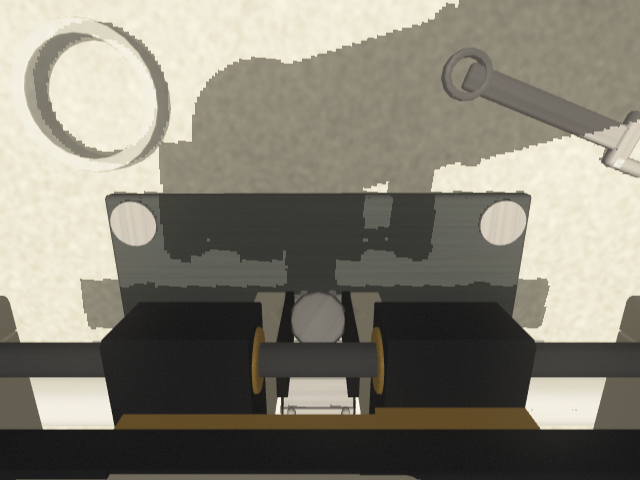

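View pics/s10.png

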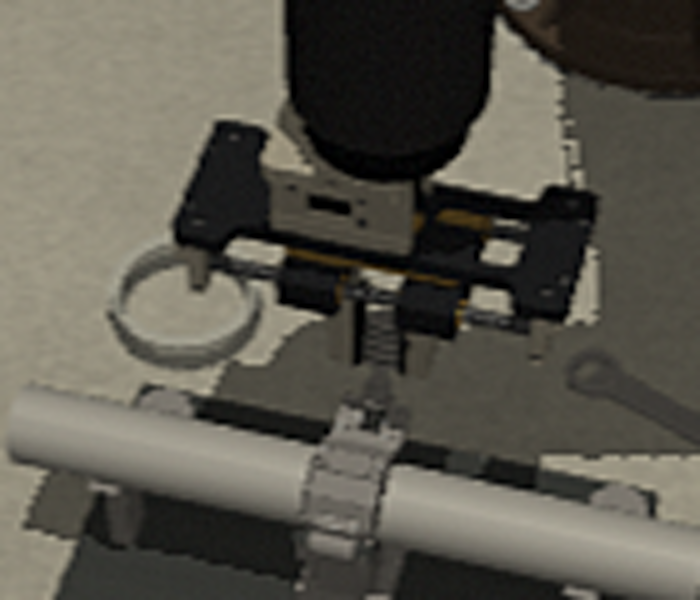

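```bash
python3 - <<'E'
from h import *
import cv2
c=capture('wrist');cv2.imwrite('pics/w10c.png',cv2.resize(c['img'][280:430,255:385],None,fx=5,fy=4,interpolation=cv2.INTER_CUBIC))
Z=lambda p:((proj(c,p)-[255,280])*[5,4]).round(0)
for a in(.25,.3,.35,.4,.45):
 for d in(2,5,8,11):
  b=lambda r,h=0,y=0:Z(f(-.04-r*np.sin(a)+h*np.cos(a),y,.069+r*np.cos(a)+h*np.sin(a)))
  e=.0725+d/1000
  print(a,d,"end",b(e),"top",b(e,-.011)[1],"bot",b(e,.011)[1],"LR",b(e,0,-.011)[0],b(e,0,.011)[0])
E
```

```text
0.25 2 end [309. 260.] top 150.0 bot 369.0 LR 170.0 448.0
0.25 5 end [309. 270.] top 157.0 bot 381.0 LR 167.0 451.0
0.25 8 end [309. 280.] top 165.0 bot 393.0 LR 164.0 453.0
0.25 11 end [309. 290.] top 173.0 bot 406.0 LR 161.0 456.0
0.3 2 end [309. 223.] top 111.0 bot 334.0 LR 170.0 448.0
0.3 5 end [309. 230.] top 116.0 bot 343.0 LR 167.0 451.0
0.3 8 end [309. 238.] top 122.0 bot 353.0 LR 164.0 453.0
0.3 11 end [309. 246.] top 127.0 bot 364.0 LR 161.0 456.0
0.35 2 end [309. 185.] top 73.0 bot 297.0 LR 170.0 448.0
0.35 5 end [309. 190.] top 76.0 bot 305.0 LR 167.0 450.0
0.35 8 end [309. 195.] top 79.0 bot 312.0 LR 164.0 453.0
0.35 11 end [308. 200.] top 82.0 bot 320.0 LR 161.0 456.0
0.4 2 end [309. 147.] top 35.0 bot 260.0 LR 170.0 448.0
0.4 5 end [309. 149.] top 35.0 bot 265.0 LR 167.0 450.0
0.4 8 end [309. 152.] top 36.0 bot 270.0 LR 164.0 453.0
0.4 11 end [308. 155.] top 36.0 bot 276.0 LR 161.0 456.0
0.45 2 end [309. 109.] top -2.0 bot 222.0 LR 170.0 447.0
0.45 5 end [309. 109.] top -4.0 bot 225.0 LR 168.0 450.0
0.45 8 end [309. 109.] top -6.0 bot 227.0 LR 165.0 452.0
0.45 11 end [308. 110.] top -8.0 bot 230.0 LR 162.0 455.0
```

View pics/w10c.png

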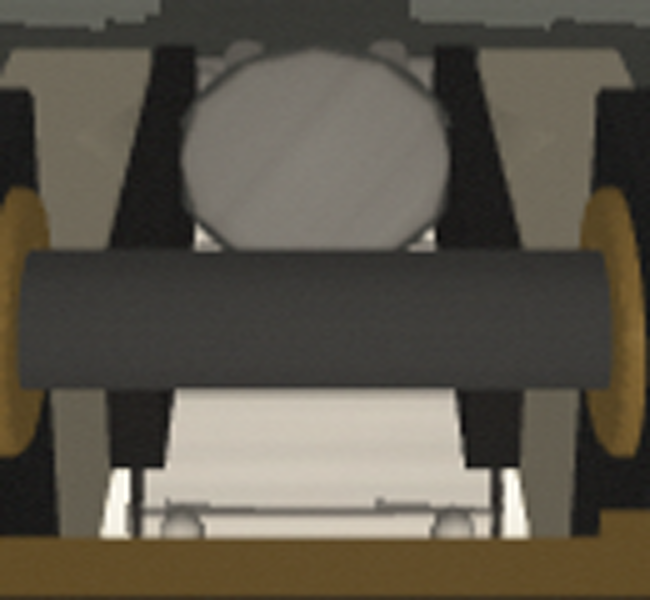

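```bash
python3 - <<'E'
from h import *
import cv2
c=capture('scene')
im=c['img'][175:225,305:350].astype(float);im=np.clip((im/255)**.5*300,0,255).astype(np.uint8)
cv2.imwrite('pics/s11.png',cv2.resize(im,None,fx=14,fy=12,interpolation=cv2.INTER_NEAREST))
Z=lambda p:((proj(c,p)-[305,175]+.5)*[14,12]).round(0)
a=.385
for d in(0,2,5,8,11):
  b=lambda r,h=0,y=0:Z(f(-.04-r*np.sin(a)+h*np.cos(a),y,.069+r*np.cos(a)+h*np.sin(a)))
  e=d/1000
  print(a,d,"end",b(.0725+e),"inner",b(.0465+e),"washer under",b(.0235+e))
print("lugtip",Z(cap(0,.086,.012,.018)),Z(cap(0,.086,.012,-.018)),"pivot",Z(f(-.04,0,.069)))
# w7-like known check: relaxed pictures at start
E
```

```text
0.385 0 end [302. 242.] inner [286. 349.] washer under [273. 441.]
0.385 2 end [303. 234.] inner [288. 341.] washer under [274. 433.]
0.385 5 end [305. 222.] inner [289. 329.] washer under [276. 421.]
0.385 8 end [306. 209.] inner [291. 317.] washer under [278. 409.]
0.385 11 end [308. 197.] inner [293. 304.] washer under [279. 397.]
lugtip [375. 423.] [187. 388.] pivot [260. 534.]
```

View pics/s11.png

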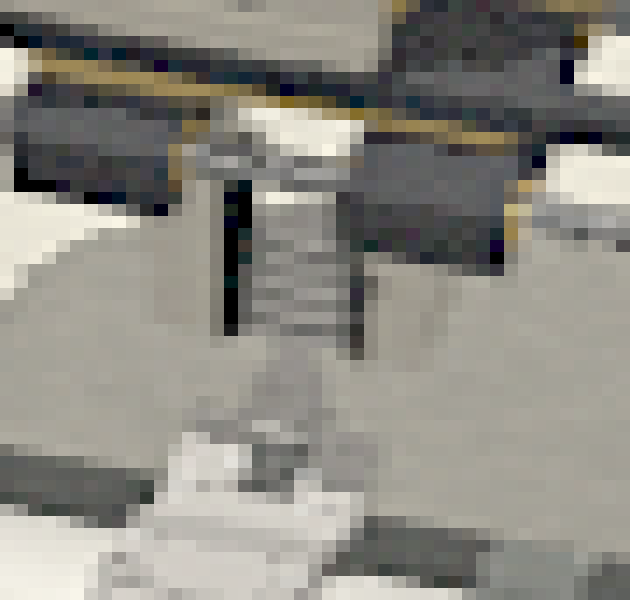

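Call:
play_rows --series '[0,0.0005,0,0,-0.001,0.0005,0,0,-0.001,0.0005,0,0,-0.001,0.0003,0,0,0,0,0,0]' --squeeze 60

```text
time_s: 16.42
tcp_pos: [0.4682, -0.0332, 0.1209]
eef_rot: [98.1, 89.9, -167.5]
contact_force: [-3.9, -1.0, -17.9]
gripper_width: 0.021
```

```bash
cat >> h.py <<'E'
def knob(n):
    import cv2
    c=capture('wrist');cv2.imwrite(f'pics/{n}.png',cv2.resize(c['img'][280:430,255:385],None,fx=5,fy=4,interpolation=cv2.INTER_CUBIC))
E
python3 -c "
from h import *
bolt(.38);knob('k1')"
```

```text
t 16.42 tcp [468.2 -33.2 120.9] F [ -3.9  -1.  -17.9] w 21.0
tool x [-0.001 -0.    -1.   ] y [-0.997 -0.076  0.001] z [-0.076  0.997 -0.   ] jaw ang 94.38
foot [-63.06  -0.37 120.85] grasp ang 0.3146 rad 74.51 F radial out -15.14 F tang(up/in) -10.31
```

View pics/k1.png

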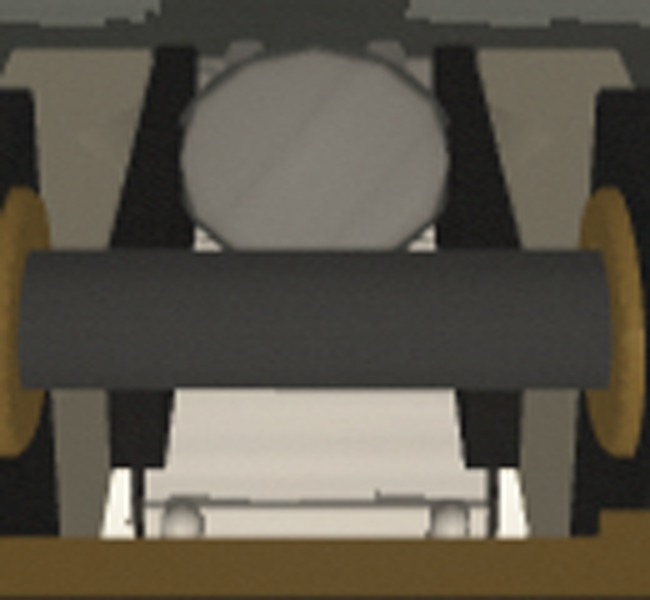

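Call:
play_rows --series '[-0.0006,-0.0012,0,0,-0.0006,-0.0012,0,0,-0.0006,-0.0013,0,0,-0.0006,-0.0013,0,0,0,0,0,0]'

```text
time_s: 16.88
tcp_pos: [0.474, -0.0326, 0.1235]
eef_rot: [124.7, 90.0, -141.0]
contact_force: [-3.7, -0.8, -17.9]
gripper_width: 0.0206
```

```bash
python3 -c "
from h import *
bolt(.31)"
```

```text
t 16.88 tcp [474.  -32.6 123.5] F [ -3.7  -0.8 -17.9] w 20.6
tool x [-0. -0. -1.] y [-0.997 -0.077  0.   ] z [-0.077  0.997 -0.   ] jaw ang 94.4
foot [-57.22  -0.25 123.49] grasp ang 0.2301 rad 75.48 F radial out -15.88 F tang(up/in) -8.99
```

Call:
play_rows --series '[-0.0003,-0.0014,0,0,-0.0003,-0.0013,0,0,-0.0004,-0.0014,0,0,-0.0004,-0.0013,0,0,0,0,0,0]'

```text
time_s: 17.3
tcp_pos: [0.479, -0.0323, 0.1248]
eef_rot: [98.8, 90.0, -166.8]
contact_force: [-4.7, -1.1, -16.0]
gripper_width: 0.0207
```

```bash
python3 -c "
from h import *
bolt(.23);knob('k2')"
```

```text
t 17.3 tcp [479.  -32.3 124.8] F [ -4.7  -1.1 -16. ] w 20.7
tool x [-0.001 -0.    -1.   ] y [-0.997 -0.077  0.001] z [-0.077  0.997 -0.   ] jaw ang 94.4
foot [-52.16  -0.26 124.82] grasp ang 0.1611 rad 75.8 F radial out -14.47 F tang(up/in) -8.31
```

View pics/k2.png

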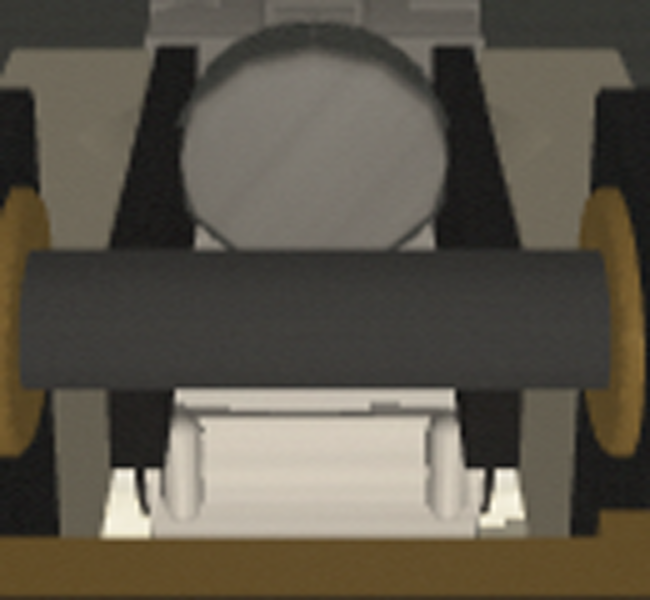

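Call:
play_rows --series '[-0.0003,-0.0014,0,0,-0.0003,-0.0014,0,0,-0.0003,-0.0013,0,0,-0.0003,-0.0014,0,0,0,0,0,0]'

```text
time_s: 17.77
tcp_pos: [0.4843, -0.0319, 0.126]
eef_rot: [97.8, 89.9, -167.8]
contact_force: [-6.5, -0.5, -14.3]
gripper_width: 0.0205
```

```bash
python3 -c "
from h import *
bolt(.15)"
```

```text
t 17.77 tcp [484.3 -31.9 126. ] F [ -6.5  -0.5 -14.3] w 20.5
tool x [-0.001 -0.    -1.   ] y [-0.997 -0.077  0.001] z [-0.077  0.997 -0.   ] jaw ang 94.39
foot [-46.86  -0.29 125.99] grasp ang 0.09 rad 76.3 F radial out -13.19 F tang(up/in) -8.59
```

Call:
play_rows --series '[-0.0004,-0.0013,0,0,-0.0004,-0.0014,0,0,-0.0004,-0.0014,0,0,-0.0003,-0.0014,0,0,0,0,0,0]'

```text
time_s: 18.18
tcp_pos: [0.4896, -0.0315, 0.1274]
eef_rot: [94.4, 89.9, -171.2]
contact_force: [-7.0, -1.0, -16.8]
gripper_width: 0.021
```

```bash
python3 -c "
from h import *
bolt(.07);knob('k3')"
```

```text
t 18.18 tcp [489.6 -31.5 127.4] F [ -7.   -1.  -16.8] w 21.0
tool x [-0.001 -0.    -1.   ] y [-0.997 -0.077  0.001] z [-0.077  0.997 -0.   ] jaw ang 94.39
foot [-41.55  -0.27 127.38] grasp ang 0.02 rad 77.4 F radial out -16.23 F tang(up/in) -8.24
```

View pics/k3.png

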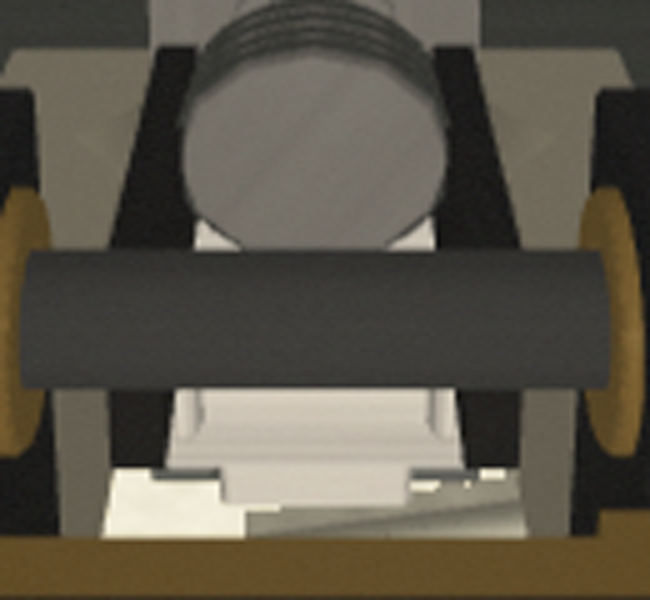

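Call:
play_rows --series '[0.0002,-0.0012,0,0,0.0001,-0.0012,0,0,0.0001,-0.0012,0,0,0,-0.001,0,0,0,0,0,0]'

```text
time_s: 18.65
tcp_pos: [0.4938, -0.0311, 0.127]
eef_rot: [93.8, 89.9, -171.9]
contact_force: [-8.0, -0.5, -14.7]
gripper_width: 0.0208
```

```bash
python3 -c "
from h import *
bolt(0);knob('k4')
c=capture('wrist')
Z=lambda p:((proj(c,p)-[255,280])*[5,4]).round(0)
for a in(-.05,0,.05,.1):
 for d in(8,10,12):
  b=lambda r,h=0,y=0:Z(f(-.04-r*np.sin(a)+h*np.cos(a),y,.069+r*np.cos(a)+h*np.sin(a)))
  e=.0725+d/1000
  print(a,d,'end',b(e),'top',b(e,-.011)[1],'inner top',b(e-.026,-.011)[1],'bot',b(e,.011)[1],'LR',b(e,0,-.0104)[0],b(e,0,.0104)[0])
"
```

```text
t 18.65 tcp [493.8 -31.1 127. ] F [ -8.   -0.5 -14.7] w 20.8
tool x [-0.002 -0.    -1.   ] y [-0.997 -0.077  0.002] z [-0.077  0.997 -0.   ] jaw ang 94.39
foot [-37.29  -0.26 126.96] grasp ang -0.0352 rad 77.01 F radial out -14.72 F tang(up/in) -8.0
-0.05 8 end [306. 238.] top 141.0 inner top 21.0 bot 331.0 LR 175.0 438.0
-0.05 10 end [306. 250.] top 151.0 inner top 29.0 bot 343.0 LR 173.0 439.0
-0.05 12 end [306. 262.] top 162.0 inner top 37.0 bot 356.0 LR 171.0 441.0
0 8 end [306. 202.] top 100.0 inner top -3.0 bot 300.0 LR 174.0 439.0
0 10 end [306. 213.] top 110.0 inner top 4.0 bot 311.0 LR 172.0 440.0
0 12 end [306. 224.] top 120.0 inner top 11.0 bot 323.0 LR 170.0 442.0
0.05 8 end [306. 165.] top 59.0 inner top -28.0 bot 267.0 LR 173.0 439.0
0.05 10 end [306. 174.] top 67.0 inner top -22.0 bot 277.0 LR 171.0 441.0
0.05 12 end [306. 184.] top 75.0 inner top -16.0 bot 288.0 LR 169.0 443.0
0.1 8 end [306. 126.] top 17.0 inner top -53.0 bot 232.0 LR 172.0 440.0
0.1 10 end [306. 134.] top 24.0 inner top -48.0 bot 241.0 LR 170.0 442.0
0.1 12 end [306. 142.] top 30.0 inner top -43.0 bot 251.0 LR 168.0 444.0
```

View pics/k4.png

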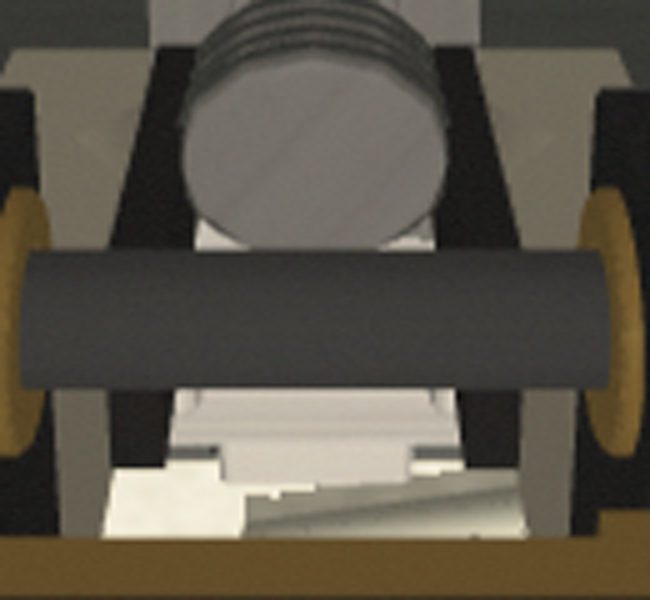

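Call:
play_rows --series '[0,-0.0009,0,0,0,-0.0009,0,0,0,-0.0009,0,0,0,0,0,0,0,0,0,0]'

```text
time_s: 19.17
tcp_pos: [0.4964, -0.031, 0.127]
eef_rot: [93.6, 89.9, -172.1]
contact_force: [-8.2, -0.6, -14.3]
gripper_width: 0.0206
```

```bash
python3 -c "
from h import *
import cv2
bolt(0);knob('k5')
c=capture('scene')
im=c['img'][165:225,305:350].astype(float);im=np.clip((im/255)**.5*300,0,255).astype(np.uint8)
cv2.imwrite('pics/s12.png',cv2.resize(im,None,fx=12,fy=10,interpolation=cv2.INTER_NEAREST))
Z=lambda p:((proj(c,p)-[305,165]+.5)*[12,10]).round(0)
for a in(0,.06):
 for d in(8,10,12):
  b=lambda r,h=0,y=0:Z(f(-.04-r*np.sin(a)+h*np.cos(a),y,.069+r*np.cos(a)+h*np.sin(a)))
  e=d/1000
  print(a,d,'end',b(.0725+e),'inner',b(.0465+e),'washer under',b(.0235+e))
print(Z(cap(0,.086,.012,.018)),Z(cap(0,.086,.012,-.018)),Z(f(-.04,0,.094)))
"
```

```text
t 19.17 tcp [496.4 -31.  127. ] F [ -8.2  -0.6 -14.3] w 20.6
tool x [-0.002 -0.    -1.   ] y [-0.997 -0.076  0.002] z [-0.076  0.997 -0.   ] jaw ang 94.39
foot [-34.75  -0.29 126.98] grasp ang -0.068 rad 77.16 F radial out -14.26 F tang(up/in) -8.18
0 8 end [226. 348.] inner [225. 414.] washer under [224. 470.]
0 10 end [226. 343.] inner [225. 409.] washer under [224. 466.]
0 12 end [226. 338.] inner [225. 404.] washer under [224. 461.]
0.06 8 end [232. 334.] inner [229. 405.] washer under [226. 465.]
0.06 10 end [232. 329.] inner [229. 399.] washer under [226. 460.]
0.06 12 end [232. 323.] inner [229. 394.] washer under [227. 455.]
[321. 452.] [160. 424.] [224. 486.]
```

View pics/k5.png

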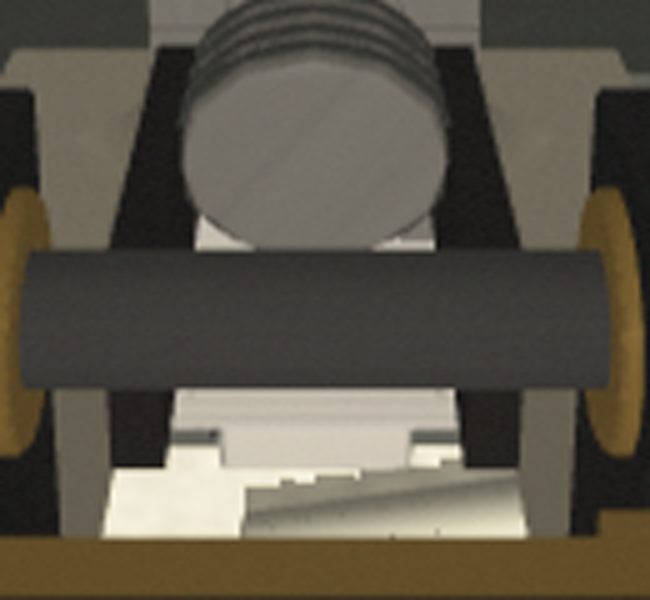

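View pics/s12.png

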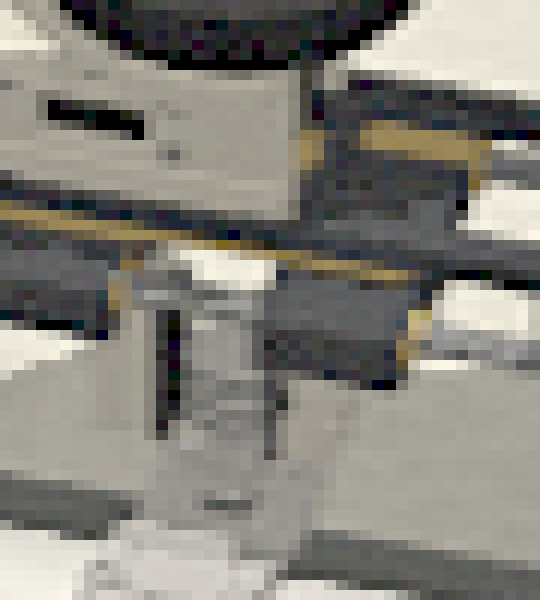

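Call:
play_rows --series '[0,-0.0006,0,0,0,-0.0006,0,0,0,-0.0006,0,0,0,0,0,0,0,0,0,0]'

```text
time_s: 19.68
tcp_pos: [0.498, -0.0308, 0.127]
eef_rot: [93.3, 89.9, -172.3]
contact_force: [-9.0, -1.0, -13.6]
gripper_width: 0.0206
```

Call:
play_rows --series '[0,-0.0005,0,0,0,-0.0003,0,0,0,0,0,0,0,0,0,0,0,0,0,0]'

```text
time_s: 20.1
tcp_pos: [0.4986, -0.0308, 0.1269]
eef_rot: [93.5, 89.8, -172.1]
contact_force: [-8.8, 0.5, -12.8]
gripper_width: 0.0206
```

```bash
python3 -c "
from h import *
bolt(0);knob('k6')
c=capture('wrist')
Z=lambda p:((proj(c,p)-[255,280])*[5,4]).round(0)
for a in(-.05,0,.05):
 for d in(8,10,12):
  b=lambda r,h=0,y=0:Z(f(-.04-r*np.sin(a)+h*np.cos(a),y,.069+r*np.cos(a)+h*np.sin(a)))
  e=.0725+d/1000
  print(a,d,'top',b(e,-.011)[1],'inner top',b(e-.026,-.011)[1])
"
```

```text
t 20.1 tcp [498.6 -30.8 126.9] F [ -8.8   0.5 -12.8] w 20.6
tool x [-0.003 -0.    -1.   ] y [-0.997 -0.076  0.003] z [-0.076  0.997 -0.   ] jaw ang 94.39
foot [-32.5   -0.3  126.93] grasp ang -0.0972 rad 77.3 F radial out -12.84 F tang(up/in) -8.72
-0.05 8 top 95.0 inner top -19.0
-0.05 10 top 105.0 inner top -11.0
-0.05 12 top 116.0 inner top -3.0
0 8 top 54.0 inner top -43.0
0 10 top 63.0 inner top -37.0
0 12 top 72.0 inner top -30.0
0.05 8 top 13.0 inner top -68.0
0.05 10 top 20.0 inner top -63.0
0.05 12 top 28.0 inner top -57.0
```

View pics/k6.png

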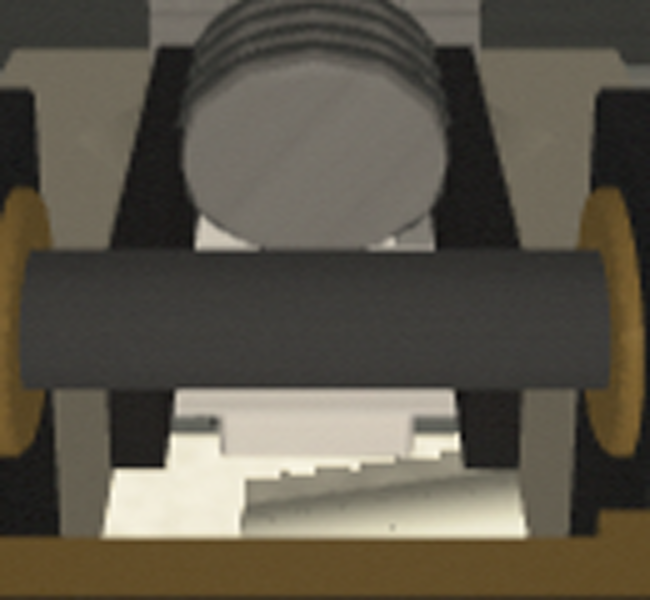

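Call:
play_rows --series '[0.001,0,0,0,0.0012,0,0,0,0.0012,0,0,0,0.0012,0,0,0,0.001,0,0,0]'

```text
time_s: 20.62
tcp_pos: [0.4989, -0.0308, 0.1218]
eef_rot: [98.3, 89.9, -167.3]
contact_force: [-11.4, -1.1, -6.8]
gripper_width: 0.0208
```

```bash
python3 -c "
from h import *
bolt(0);knob('k7')
"
```

```text
t 20.62 tcp [498.9 -30.8 121.8] F [-11.4  -1.1  -6.8] w 20.8
tool x [-0.002 -0.    -1.   ] y [-0.997 -0.077  0.002] z [-0.077  0.997 -0.   ] jaw ang 94.39
foot [-32.18  -0.34 121.79] grasp ang -0.1085 rad 72.21 F radial out -6.77 F tang(up/in) -11.49
```

View pics/k7.png

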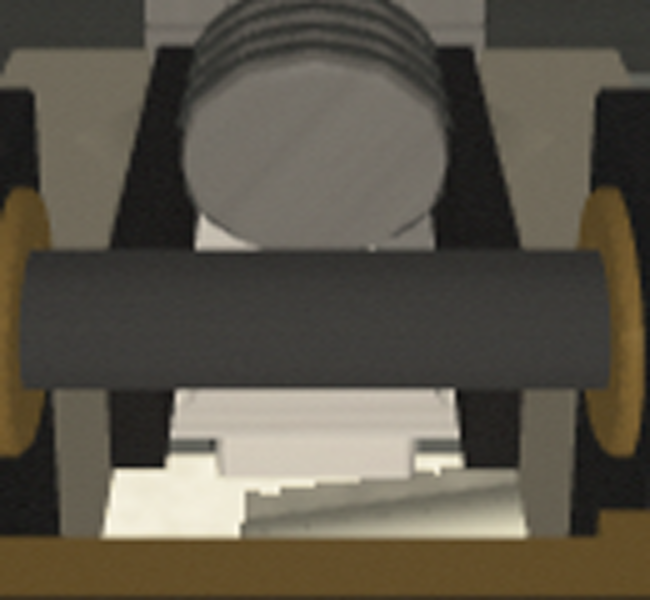

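Call:
play_rows --series '[0.0007,0,0,0,0.0007,0,0,0,0.0006,0,0,0,0,0,0,0,0,0,0,0]'

```text
time_s: 21.08
tcp_pos: [0.4994, -0.0308, 0.1204]
eef_rot: [111.3, 89.9, -154.2]
contact_force: [-10.4, 0.4, -5.5]
gripper_width: 0.0209
```

```bash
python3 -c "
from h import *
bolt(0)
"
```

```text
t 21.08 tcp [499.4 -30.8 120.4] F [-10.4   0.4  -5.5] w 20.9
tool x [-0.001 -0.    -1.   ] y [-0.997 -0.077  0.001] z [-0.077  0.997 -0.   ] jaw ang 94.41
foot [-31.71  -0.34 120.4 ] grasp ang -0.1172 rad 70.89 F radial out -5.47 F tang(up/in) -10.3
```

Call:
play_rows --series '[0.0005,0,0,0,0.0005,0,0,0,0.0005,0,0,0,0,0,0,0,0,0,0,0]'

```text
time_s: 21.5
tcp_pos: [0.5, -0.0308, 0.12]
eef_rot: [-141.3, 90.0, -46.9]
contact_force: [-12.8, -0.1, 3.7]
gripper_width: 0.0208
```

Call:
play_rows --series '[0.0004,0,0,0,0.0004,0,0,0,0,0,0,0,0,0,0,0,0,0,0,0]'

```text
time_s: 21.92
tcp_pos: [0.5004, -0.0307, 0.1199]
eef_rot: [-111.9, 89.9, -17.5]
contact_force: [-15.6, 0.5, 7.8]
gripper_width: 0.0212
```

```bash
python3 -c "
from h import *
bolt(0);knob('k8')
"
```

```text
t 21.92 tcp [500.4 -30.7 119.9] F [-15.6   0.5   7.8] w 21.2
tool x [ 0.002 -0.    -1.   ] y [-0.997 -0.078 -0.002] z [-0.078  0.997 -0.001] jaw ang 94.46
foot [-30.73  -0.37 119.85] grasp ang -0.132 rad 70.47 F radial out 7.84 F tang(up/in) -15.51
```

View pics/k8.png

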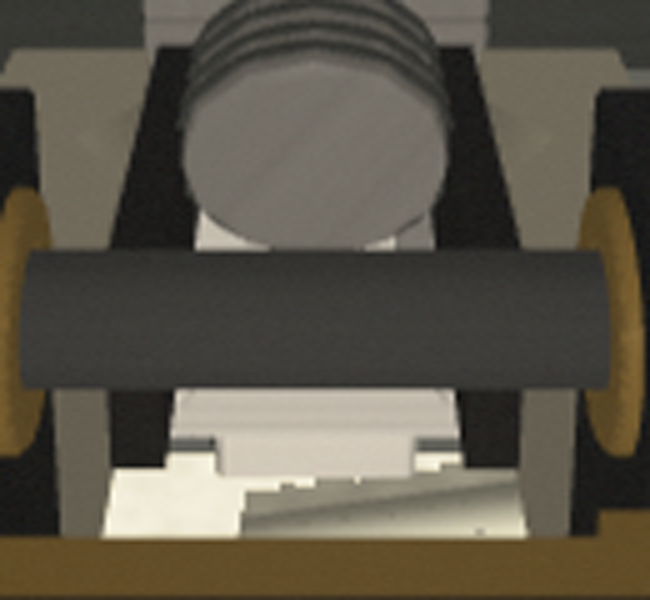

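Call:
play_rows --series '[-0.0004,0.0005,0,0,-0.0004,0.0005,0,0,0,0.0003,0,0,0,0,0,0,0,0,0,0]'

```text
time_s: 22.38
tcp_pos: [0.5001, -0.0307, 0.1202]
eef_rot: [-98.5, 89.8, -4.1]
contact_force: [-8.5, -1.7, -1.1]
gripper_width: 0.021
```

```bash
python3 -c "
from h import *
bolt(0)
"
```

```text
t 22.38 tcp [500.1 -30.7 120.2] F [-8.5 -1.7 -1.1] w 21.0
tool x [ 0.003 -0.    -1.   ] y [-0.997 -0.078 -0.003] z [-0.078  0.997 -0.   ] jaw ang 94.46
foot [-30.98  -0.29 120.19] grasp ang -0.1279 rad 70.76 F radial out -1.06 F tang(up/in) -8.63
```

Near-neutral load (Fz −1 N); the washer is borne by its seat. Opening.

Call:
play_rows --series '[0,0.0005,0,0,0,0.0004,0,0,0,0,0,0,0,0,0,0,0,0,0,0]'

```text
time_s: 22.8
tcp_pos: [0.4998, -0.0307, 0.1203]
eef_rot: [-96.2, 89.8, -1.7]
contact_force: [-5.9, -1.9, -3.1]
gripper_width: 0.0206
```

Call:
play_rows --series '[0,0,0,0,0,0,0,0,0,0,0,0,0,0,0,0,0,0,0,0]' --jaw 60

```text
time_s: 23.22
tcp_pos: [0.4994, -0.0304, 0.1191]
eef_rot: [-85.0, 89.8, 9.5]
contact_force: [-0.0, -0.5, 0.0]
gripper_width: 0.0485
```

Call:
play_rows --series '[-0.02,0,0,0,-0.03,0,0,0,-0.03,0.01,0,0,-0.015,0.02,0,0,0,0.02,0,0]'

```text
time_s: 23.63
tcp_pos: [0.4504, -0.0342, 0.217]
eef_rot: [-86.4, 89.6, 8.0]
contact_force: [0.1, -0.5, -0.3]
gripper_width: 0.0527
```

Call:
play_rows --series '[0,0.01,0,0,0,0.01,0,0,0,0,0,0,0,0,0,0,0,0,0,0]'

```text
time_s: 24.05
tcp_pos: [0.4286, -0.036, 0.2129]
eef_rot: [156.8, 90.0, -108.8]
contact_force: [0.6, -0.1, -0.3]
gripper_width: 0.0526
```

```bash
python3 - <<'E'
from h import *
import cv2,pickle
bolt(0)
c=capture("wrist");pickle.dump(c,open("w20.pkl","wb"));cv2.imwrite("pics/w20.png",c["img"])
cv2.imwrite("pics/w20c.png",cv2.resize(c["img"][180:330,240:400],None,fx=5,fy=4,interpolation=cv2.INTER_CUBIC))
c=capture("scene");pickle.dump(c,open("s20.pkl","wb"))
cv2.imwrite("pics/s20.png",cv2.resize(c["img"][150:250,260:400],None,fx=5,fy=5,interpolation=cv2.INTER_CUBIC))
E
```

```text
t 24.05 tcp [428.6 -36.  212.9] F [ 0.6 -0.1 -0.3] w 52.6
tool x [-0. -0. -1.] y [-0.997 -0.077  0.   ] z [-0.077  0.997 -0.   ] jaw ang 94.42
foot [-1.0273e+02 -1.3000e-01  2.1287e+02] grasp ang 0.3676 rad 174.53 F radial out -0.27 F tang(up/in) 0.59
```

View pics/w20.png

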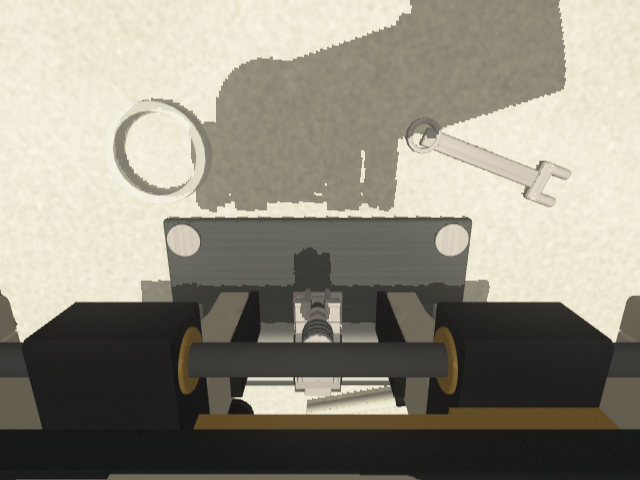

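View pics/w20c.png

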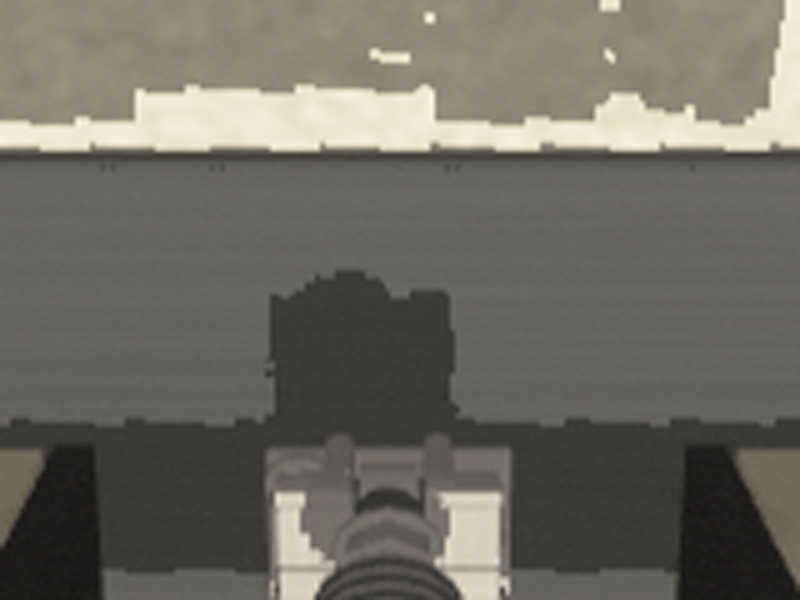

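View pics/s20.png

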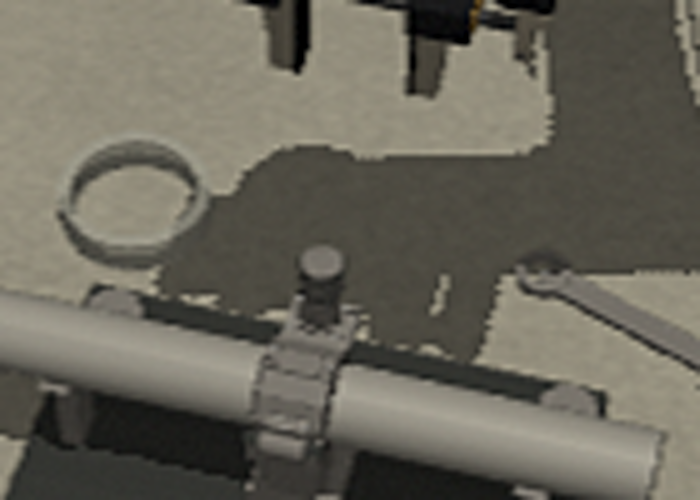

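```bash
python3 - <<'E'
from h import *
import pickle
c=pickle.load(open("s20.pkl","rb"))
Z=lambda p:((proj(c,p)-[260,150]+.5)*5).round(1)
def B(a,d):
  e=d/1000
  return lambda r,h=0,y=0:f(-.04-(r+e)*np.sin(a)+h*np.cos(a),y,.069+(r+e)*np.cos(a)+h*np.sin(a))
for a in(-.04,0,.04,.08):
  for d in(1,4.5): print(a,d,"end",Z(B(a,d)(.0725)))
w=pickle.load(open("w20.pkl","rb"))
W=lambda p:((proj(w,p)-[240,180])*[5,4]).round(0)
print("lip out",W(cap(0,.086,.012)),"lip in",W(cap(0,.0825,.012)),"lug tip corners",W(cap(0,.086,.012,.018)),W(cap(0,.086,.012,-.018)))
for a in(-.04,0,.04,.08):
  for d in(1,4.5): b=B(a,d);print(a,d,"washer under outer",W(b(.0235,-.009)),W(b(.0235,0,.009)),W(b(.0235,0,-.009)),"knob inner outer-edge",W(b(.0465,-.011)))
E
```

```text
-0.04 1 end [317.5 262.5]
-0.04 4.5 end [317.5 258.3]
0 1 end [319.  258.1]
0 4.5 end [319.1 253.6]
0.04 1 end [320.5 253.7]
0.04 4.5 end [320.7 249.1]
0.08 1 end [322.1 249.6]
0.08 4.5 end [322.3 244.7]
lip out [383. 473.] lip in [383. 489.] lug tip corners [499. 473.] [267. 473.]
-0.04 1 washer under outer [383. 494.] [440. 534.] [327. 534.] knob inner outer-edge [383. 544.]
-0.04 4.5 washer under outer [383. 502.] [440. 543.] [326. 543.] knob inner outer-edge [383. 554.]
0 1 washer under outer [383. 488.] [440. 529.] [327. 529.] knob inner outer-edge [383. 534.]
0 4.5 washer under outer [383. 496.] [440. 538.] [326. 538.] knob inner outer-edge [383. 543.]
0.04 1 washer under outer [383. 483.] [440. 525.] [326. 525.] knob inner outer-edge [383. 523.]
0.04 4.5 washer under outer [383. 490.] [440. 533.] [326. 533.] knob inner outer-edge [383. 532.]
0.08 1 washer under outer [383. 478.] [440. 520.] [326. 520.] knob inner outer-edge [383. 513.]
0.08 4.5 washer under outer [383. 484.] [441. 527.] [326. 527.] knob inner outer-edge [383. 520.]
```

Call:
play_rows --series '[-0.03,0,-0.03,0,-0.03,0,-0.035,0,-0.03,0,-0.035,0,-0.02,0,-0.035,0,0,0,-0.035,0]'

```text
time_s: 24.57
tcp_pos: [0.4427, -0.2007, 0.3212]
eef_rot: [-111.5, 89.6, -17.0]
contact_force: [1.2, 0.6, 0.1]
gripper_width: 0.0525
```

Call:
play_rows --series '[0,0,-0.02,0,0,0,0,0,0,0,0,0,0,0,0,0,0,0,0,0]'

```text
time_s: 24.98
tcp_pos: [0.4422, -0.2177, 0.3165]
eef_rot: [75.3, 90.0, 169.7]
contact_force: [-0.8, -0.0, -0.5]
gripper_width: 0.0528
```

```bash
python3 - <<'E'
from h import *
import cv2,pickle
show()
c=capture("top");pickle.dump(c,open("t21.pkl","wb"));cv2.imwrite("pics/t21.png",c["img"])
cv2.imwrite("pics/t21c.png",cv2.resize(c["img"][195:305,290:380],None,fx=6,fy=5,interpolation=cv2.INTER_CUBIC))
c=capture("scene");pickle.dump(c,open("s21.pkl","wb"));cv2.imwrite("pics/s21c.png",cv2.resize(c["img"][190:250,290:360],None,fx=10,fy=10,interpolation=cv2.INTER_CUBIC))
c=capture("wrist");pickle.dump(c,open("w21.pkl","wb"));cv2.imwrite("pics/w21.png",c["img"])
E
```

```text
t 24.98 tcp [ 442.2 -217.7  316.5] F [-0.8 -0.  -0.5] w 52.8
tool x [-0.001  0.    -1.   ] y [-0.997 -0.077  0.001] z [-0.077  0.997  0.   ] jaw ang 94.44
```

View pics/t21.png

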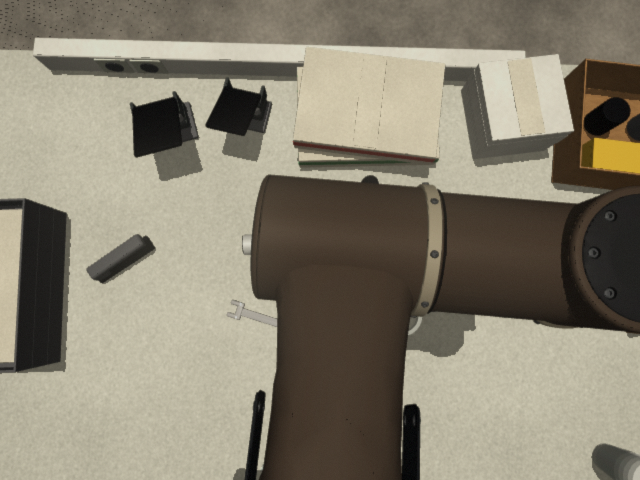

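View pics/s21c.png

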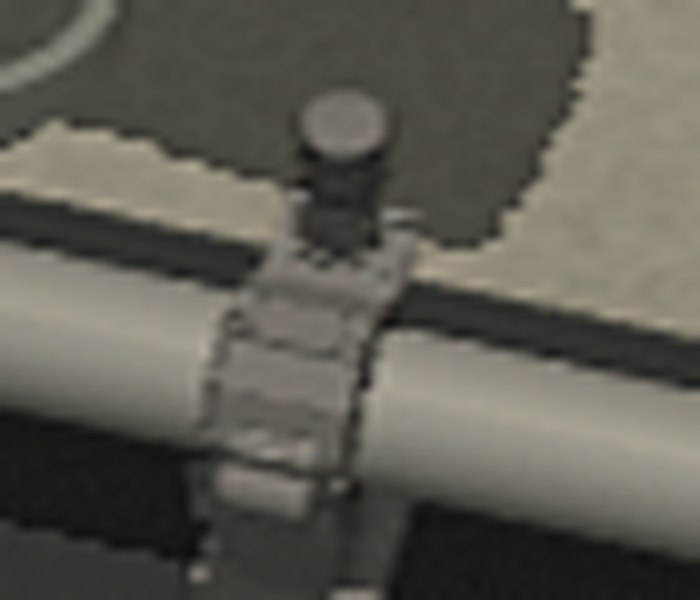

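View pics/w21.png

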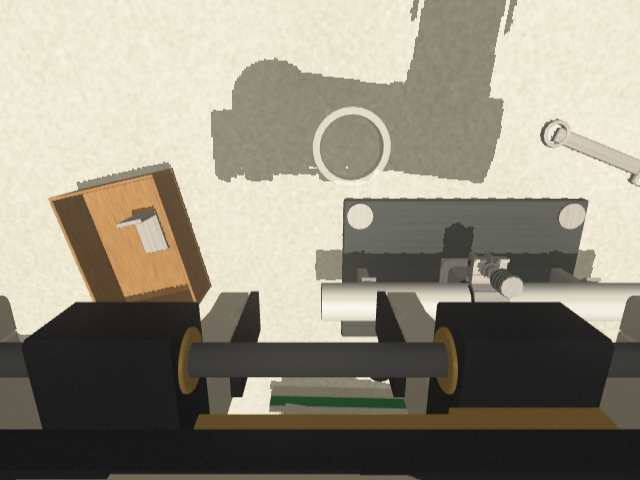

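```bash
python3 - <<'E'
from h import *
import cv2,pickle
w=pickle.load(open("w21.pkl","rb"))
cv2.imwrite("pics/w21c.png",cv2.resize(w["img"][235:320,430:540],None,fx=7,fy=7,interpolation=cv2.INTER_CUBIC))
W=lambda p:((proj(w,p)-[430,235])*7).round(0)
for a in(-.03,0,.03):
  for d in(1,4.5):
    e=d/1000;b=lambda r:f(-.04-(r+e)*np.sin(a),0,.069+(r+e)*np.cos(a))
    print(a,d,"end",W(b(.0725)),"washer",W(b(.0235)))
print("lip in y-9",W(cap(0,.0825,.012,-.012)),"lip",W(cap(0,.0825,.012,.012)))
E
```

```text
-0.03 1 end [573. 367.] washer [418. 226.]
-0.03 4.5 end [586. 379.] washer [428. 235.]
0 1 end [576. 352.] washer [419. 222.]
0 4.5 end [589. 363.] washer [429. 230.]
0.03 1 end [579. 337.] washer [419. 217.]
0.03 4.5 end [591. 347.] washer [430. 225.]
lip in y-9 [357. 164.] lip [520. 164.]
```

View pics/w21c.png

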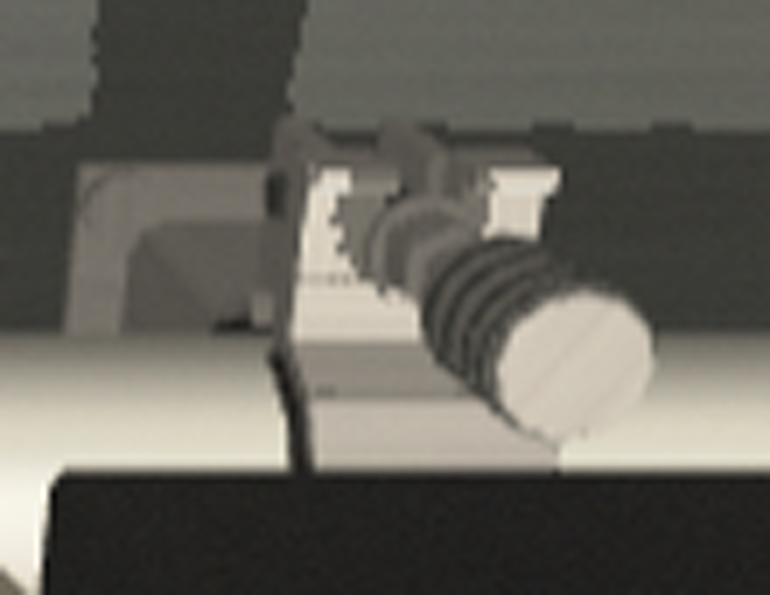

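```bash
python3 - <<'E'
from h import *
import cv2,pickle
a=cv2.imread("pics/scene0.png");b=pickle.load(open("s21.pkl","rb"))["img"]
cv2.imwrite("pics/cmp.png",np.vstack([cv2.resize(x[180:300,240:420],None,fx=4,fy=2.4) for x in(a,b)]))
E
```

```text
(no output)
```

View pics/cmp.png

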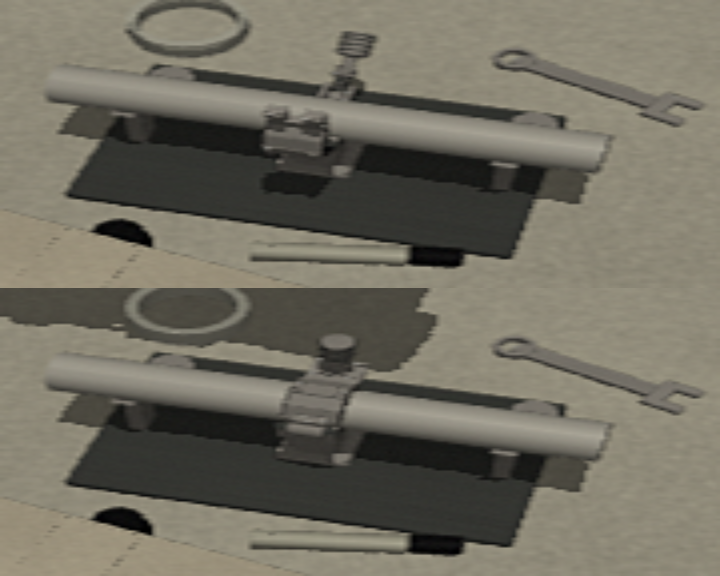

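The before/after comparison shows the tube ends (48 and 608 px) and the other things unmoved, with the coupler closed and the bolt upright.

```bash
python3 -c "
from plant import close_job
print(close_job())"
```

```text
the job is handed in; nothing more can be done
None
```

The coupler is closed on the tube and the swing bolt stands upright in the slot, its washer seated behind the lip. I handed the job in at about 25 s with the arm clear of everything.

**Cap:** I pinched the lug and swung the cap over the tube. The last stretch down went in steps of under 1 mm until I felt the hard stop, at about 13 N on the lug.

**Bolt:** I pinched the knob and drew it about 10.5 mm, with 14.5 N felt. It turned in the pads during the swing and slipped back. At a lean of about 0.39 rad it read only about 8 mm of draw, and the washer was probably touching the lip there. I drew it out again to about 11 to 12 mm and swung it the rest of the way over the lip.

The washer then went down in small steps. At the seat I pressed slightly too far, so the tool read about 8 N upward and 16 N sideways for a moment. I relieved that before opening the jaws.

**Last checks:**
- **Seat:** The scene and wrist cameras both put the bolt at about -0.02 to 0 rad and the draw at about 1 mm, which fits the washer seated behind the lip.
- **Tube and other things:** The before and after scene pictures show no movement of the tube, spanner, tape, marker or end plug. The stapler and bits box looked untouched in the last top and wrist pictures.
- **Not checked:** The arm blocked the top camera's view of the coupler at the end, so that view could not confirm it.

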